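Store the bore plug, then hold a probe centred in its guide

TASK

Take the red stopper out of the orange guide above the beaker and put it fully home, upright, in the holder with the red labels, and let go of it. Then take the probe by its black handle out of its stand, lower its rod through the guide hole without ever touching the guide, and finish holding it there in the gripper, upright, still and centred in the hole, with the middle of its yellow depth band level with the guide's top face. Leave the beaker and everything else on the bench where it is.

Things in the scene. Friction and masses are not known exactly. Their poses are not given: they have to be found in the camera images.
- stopper_red: Red stopper plugging the guide hole at the start: black tapered stem 14 mm in diameter reaching 22 mm below the flange, red flange 28 mm in diameter and 4 mm thick, above it a round red knob 20 mm in diameter and 34 mm tall (top 38 mm above the flange's underside). Origin on its axis at the underside of the flange, z up along the knob. 35 g, loose: lift it straight up by the knob.
- slot_red (a point): Mouth of the hole in the holder with red labels: centre of the hole on the holder's top face, z up. The holder is a fixed white block 56 x 56 mm, 35 mm high, with coloured strips round its top and on its sides; the hole is 20 mm in diameter, 29 mm deep. A stopper is home when its flange rests on the top face.
- slot_green (a point): The same for the holder with green labels (empty; not used). The three holders lie in a row and change places from run to run.
- slot_blue (a point): The same for the holder with blue labels (holds the blue stopper).
- stopper_blue: Blue stopper standing in the blue holder, same shape as the red one, same origin. Leave alone.
- probe: Cordless probe hanging upright in its stand: black square handle 24 x 24 mm, 50 mm tall, with a grey cap 14 mm in diameter and 4 mm high on top; below it a plain steel rod 8 mm in diameter and 115 mm long. Origin on the axis at the underside of the handle, z up, x and y square to the handle's faces. About 90 g, loose: lift it straight up by the handle, at least 120 mm to clear the stand. The handle's underside rests on the stand.
- probe_tip (a point): Lower end of the probe's rod, on its axis, 115 mm below the handle's underside.
- depth_mark (a point): Middle of the yellow depth band (10 mm tall) on the rod, on its axis, 40 mm below the handle's underside and 75 mm above the tip.
- probe_stand: Fixed stand of the probe: dark base 90 x 90 x 12 mm, two aluminium uprights, aluminium top plate 70 (x) x 50 (y) mm whose top is 130 mm above the table, with a 16 mm hole through which the rod hangs. Origin on the table under the hole, x and y along its sides.
- bore (a point): Centre of the guide hole's mouth, on the guide's top face, 144 mm above the table; z up along the hole, y towards the support post. The guide is a fixed orange plate 44 x 44 mm, 14 mm thick, hole 20 mm in diameter right through. An aluminium arm joins it to a 12 mm post 125 mm away in +y, whose top is 165 mm above the table. Below stand the beaker and a flat grey stirrer (top 45 mm above the table).
- beaker: Open glass beaker, rim 90 mm in diameter, 75 mm high, standing on the stirrer centred under the guide hole; its rim is 10 mm below the guide plate. Origin in the centre of its underside. Loose; leave alone.
- flask: Green glass conical flask, 82 mm wide, 120 mm high, loose, at the far side. Origin under its centre. Leave alone.
- bottle: Amber bottle 60 mm in diameter, 130 mm high, loose, at the far side. Origin under its centre. Leave alone.
- dish: Shallow aluminium dish 90 mm in diameter, 18 mm high, loose, near the robot. Origin under its centre. Leave alone.
- filter_puck: White ceramic disc 32 mm in diameter, 12 mm high, loose. Origin under its centre. Leave alone.
- scoop: Steel lab spoon 170 mm long lying flat near the robot, loose. Origin at its middle on the table side, x along it. Leave alone.
- guide: The orange guide plate with its arm and clamp (see bore), fixed. Origin on the table straight below the centre of the hole, same axes as bore.
Mind the look-alikes: they are no part of the job. Of the things that look like the probe, the larger one is meant.

How it is judged:
By the outcome, as a careful person would: the job done as asked, in the order asked, and still so for the second after the job is handed in, while the arm keeps its last pose, push and grip.
It also fails if it takes over 61 s, if anything falls off the work surface, if the arm or the gripper's body presses on something with over 40 N, if the wrist force passes 120 N, or if a joint passes its speed limit or range.

ROBOT

A 7-joint arm with a two-finger parallel gripper is mounted at the origin on the work surface. World frame = base frame: x ahead of the robot, y to its left, z up, the work surface at z = 0. Lengths are in mm, angles in rad, forces in N, time in s.
With the tool pointing down it reaches from about 400 to 900 mm from the base axis. Payload 5.5 kg.
Tool frame: the origin (TCP) lies at the centre of the arm's flange, where the gripper is bolted on; the fingertips stand 178 mm ahead of it and the grasp point (between the pads) lies 159 mm ahead of it; x points along the fingers, z is the direction in which the jaws open and shut, and the axes are right-handed (so a half turn about x gives the same grasp; the last joint's range is limited). The gripper opens to 92 mm and grips with 3 to 60 N. Pads are 19 mm wide; open, the fingers measure 130 mm over their backs; the gripper's body (75 mm by 190 mm) begins 47 mm behind the grasp point.
Start: joints at [-1.021, 0.501, -0.427, 1.55, 0.221, 1.138, -0.21], TCP at [183.842, 623.457, 404.729] pointing down, gripper open.
Joint ranges: [-2.88, 2.88], [-0.31, 2.03], [-1.54, 1.56], [0.2, 2.42], [-1.41, 4.55], [0.19, 2.02], [-2.57, 2.57]. Speed limits (rad/s): [2.57, 2.57, 3.14, 3.14, 3.14, 3.14, 3.14].

INTERFACE

Orientations are given as a unit quaternion [w, x, y, z].
In Python, from plant import robot gives the robot as it stands.
- The arm moves only by the tool drive_tool, never from a script. Its argument "rows" is a list that holds one entry, the list of rows, each a list of 5 numbers: the opening in per cent of the stroke, from 0 (shut) to 100 (fully open), then the shift along the tool's x, y, z in m, then the turn about the tool's x in rad. In form: [[[hand, tx, ty, tz, roll], ...]]. A call has 1 to 12 rows; each row shifts and turns the commanded pose from where the row before left it, along the tool's axes as they then stand; what a row does not reach is not made up. A row lasts 1/10 s, in which the tool goes at most 50 mm and 8.59 degrees, less where a joint would pass 70% of its speed; a pose out of reach is approached as far as the arm can. A call with a gripper value outside its range is refused whole. The fingers move at their own pace and stop on an object; "newtons" is the grip in N (left out, the last holds). Time passes only in rows, so rows that do not move let the fingers close. It gives the time, the measured TCP pose, the force and the opening at its end, in the units of the state.
- robot.read_state(): the state, without advancing time (a new reading comes with each control period).
- robot.grab_frame(name): name is "side" or "top" or "wrist"; returns a dict with "color" (400x640x3 uint8, red, green, blue), "camera_matrix" (3x3 intrinsics, pixels), "position" and "orientation" of the camera in the world. Camera axes: x right, y up, looking along -z (the intrinsics and any distortion apply to the point x, -y, -z); pixel columns grow to the right and rows downward; lengths in mm; the calibration is good to about 2 mm. A picture is of the moment at which its call begins. There is no depth.
- robot.job_done(): hands the job in, once; it reports no verdict.
The state is a dict: "clock": time; "q": joint angles; "joint_velocities": joint speeds; "effort": joint torques, N m; "eef_pos": TCP position; "tool_rot": TCP orientation; "wrist_force": force on the tool from outside, world axes, zero at the start; "wrist_torque": the same for the moment, N m; "grip_width": opening from 0.0 (shut) to 1.0 (fully open).
Only numpy, scipy, OpenCV 4.12 (cv2) and the standard library are available. Lean on these libraries where they do the work, as an engineer would, in place of code of your own. Each camera call takes 0.05 s, during which the arm holds its last target.

## Working session

There is one attempt and no reset: what is moved stays moved. The work goes in short steps, Python scripts to look and compute and a tool call to move; the robot and the scene stay as the last step left them, time stands still between calls to the robot, and variables do not carry over. Pictures are saved under pics/ and viewed, and the job is handed in when it is done.

Besides the shell and the picture viewer there is one more tool, called after "Request:" by a JSON object that holds its "method" and its "body", one argument or row to a line. drive_tool: Moves the arm, as the interface text tells. Its arguments: {"type":"object","properties":{"rows":{"type":"array","items":{"type":"array","items":{"type":"array","items":{"type":"number"}}}},"newtons":{"type":"number"}},"required":["rows"]}

```bash
mkdir -p pics; ls
cat > h.py <<'E'
import numpy as np,cv2,json
from plant import robot
from scipy.spatial.transform import Rotation as R
def rot(q): return R.from_quat([q[1],q[2],q[3],q[0]]).as_matrix()
def grab(n,tag):
    f=robot.grab_frame(n); cv2.imwrite(f'pics/{tag}.png',f['color'][:,:,::-1])
    d={k:np.array(v).tolist() for k,v in f.items() if k!='color'}
    json.dump(d,open(f'pics/{tag}.json','w')); return f
def load(tag): return json.load(open(f'pics/{tag}.json'))
def ray(c,uv):
    K=np.array(c['camera_matrix']);dist=np.array(c['distortion']) if 'distortion' in c else None
    p=cv2.undistortPoints(np.array([[uv]],float),K,dist)[0,0]
    d=rot(c['orientation'])@np.array([p[0],-p[1],-1.]); return np.array(c['position']),d/np.linalg.norm(d)
def atz(c,uv,z):
    o,d=ray(c,uv); return o+d*(z-o[2])/d[2]
def tri(obs):
    A=0;b=0;L=[]
    for c,uv in obs:
        o,d=ray(c,uv);P=np.eye(3)-np.outer(d,d);A=A+P;b=b+P@o;L.append((o,P))
    X=np.linalg.solve(A,b);return X,[round(float(np.linalg.norm(P@(X-o))),2) for o,P in L]
def proj(c,X):
    p=rot(c['orientation']).T@(np.array(X)-np.array(c['position']))
    q=np.array([[p[0],-p[1],-p[2]]]);K=np.array(c['camera_matrix'])
    return cv2.projectPoints(q,np.zeros(3),np.zeros(3),K,np.array(c['distortion']) if 'distortion' in c else None)[0][0,0]
def crop(tag,x,y,w,h,s,out):
    im=cv2.imread(f'pics/{tag}.png')[y:y+h,x:x+w];cv2.imwrite(f'pics/{out}.png',cv2.resize(im,None,fx=s,fy=s,interpolation=cv2.INTER_CUBIC))
E
python3 - <<'E'
from h import *
for n in('side','top','wrist'):
    f=grab(n,n+'0'); print(n,{k:np.round(v,3).tolist() for k,v in f.items() if k!='color'})
s=robot.read_state();print(s);print(rot(s['tool_rot']).round(3))
E
```

```text
pics
side {'camera_matrix': [[504.303, 0.0, 315.138], [0.0, 504.303, 206.486], [0.0, 0.0, 1.0]], 'position': [391.143, -828.423, 835.63], 'orientation': [0.91, 0.401, -0.041, -0.094]}
top {'camera_matrix': [[362.51, 0.0, 315.799], [0.0, 362.51, 206.745], [0.0, 0.0, 1.0]], 'position': [492.424, -54.25, 798.831], 'orientation': [0.708, 0.02, -0.014, -0.706]}
wrist {'camera_matrix': [[323.599, 0.0, 316.153], [0.0, 323.599, 197.293], [0.0, 0.0, 1.0]], 'position': [110.189, 644.391, 383.327], 'orientation': [0.793, -0.115, -0.085, 0.592]}
{'clock': 0.15, 'q': array([-1.02078507,  0.50163324, -0.42684623,  1.55118179,  0.22082724,
        1.13823458, -0.2103038 ]), 'joint_velocities': array([ 0.00096058, -0.00328085, -0.00092385, -0.00238523, -0.00067002,
       -0.00042886, -0.00062485]), 'effort': array([-6.95865296e-03, -5.67102993e+01, -5.82555860e+00, -2.79451114e+01,
       -6.88273134e-02,  2.65618775e-02,  1.03830901e-04]), 'eef_pos': array([183.84429686, 623.19679789, 403.92916872]), 'tool_rot': array([ 0.5659035 , -0.42370755,  0.56672157,  0.42314513]), 'wrist_force': array([ 0.15531405,  0.34810175, -0.05198075]), 'wrist_torque': array([-0.01695458,  0.01125708, -0.01172018]), 'grip_width': 1.0011865850816561}
[[-0.    -0.959  0.283]
 [-0.001  0.283  0.959]
 [-1.     0.    -0.001]]
```

View pics/side0.png

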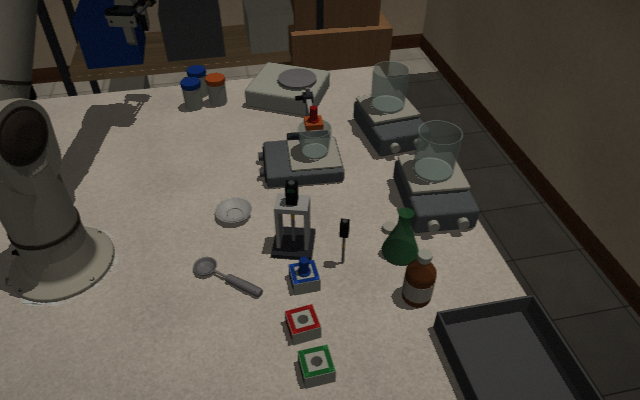

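View pics/top0.png

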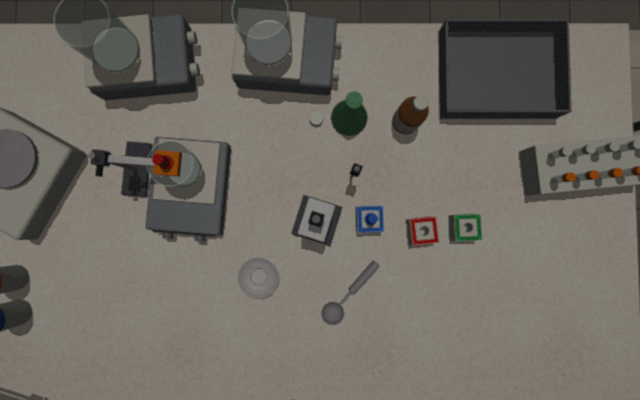

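View pics/wrist0.png

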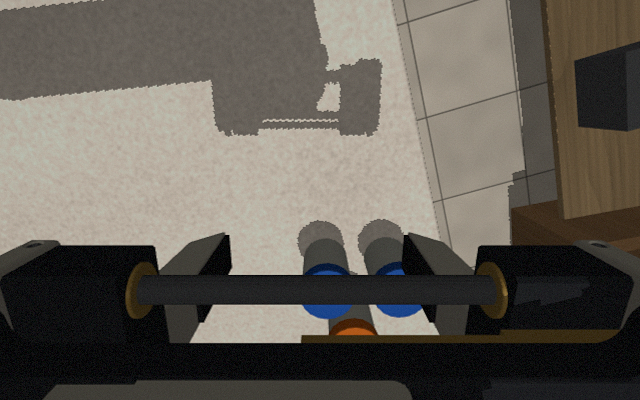

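Top view: red stopper in the orange guide at (162,160); red holder at (424,231), green at (467,228), blue at (370,219). There are two probe-like things: a large one in its stand at (316,218) and a small one at (356,170). Other red/orange things are only vial caps and the tubes at the right edge. Next I'll take close crops.

Run:
```python
from h import *
import cv2
crop('top0',85,125,130,90,6,'t_guide');crop('top0',285,150,210,110,3.8,'t_mid')
crop('side0',250,75,110,120,5,'s_guide');crop('side0',260,170,110,130,4.6,'s_probe');crop('side0',270,240,80,150,4,'s_hold')
c=load('wrist0');s=robot.read_state();Rt=rot(s['tool_rot'])
print(Rt.T@(np.array(c['position'])-s['eef_pos']));print((Rt.T@rot(c['orientation'])).round(3))
```

```text
[20.60712668 76.64091285 -0.47535963]
[[-0.     0.284 -0.959]
 [-0.001  0.959  0.284]
 [ 1.     0.001  0.   ]]
```

View pics/t_guide.png

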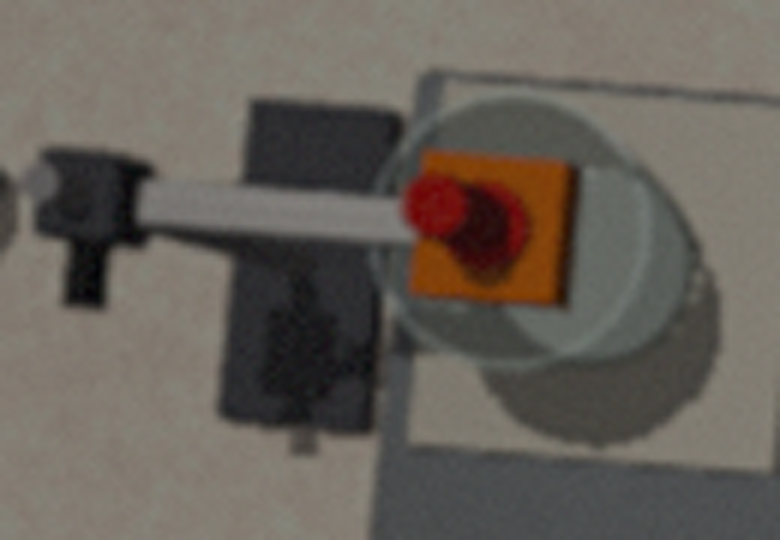

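View pics/t_mid.png

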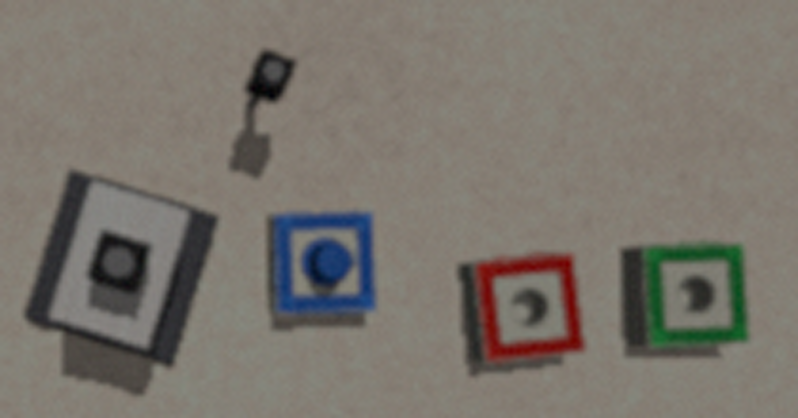

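View pics/s_guide.png

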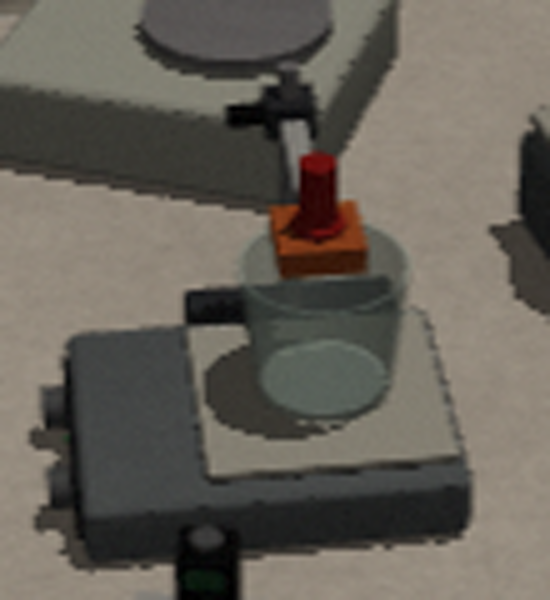

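View pics/s_probe.png

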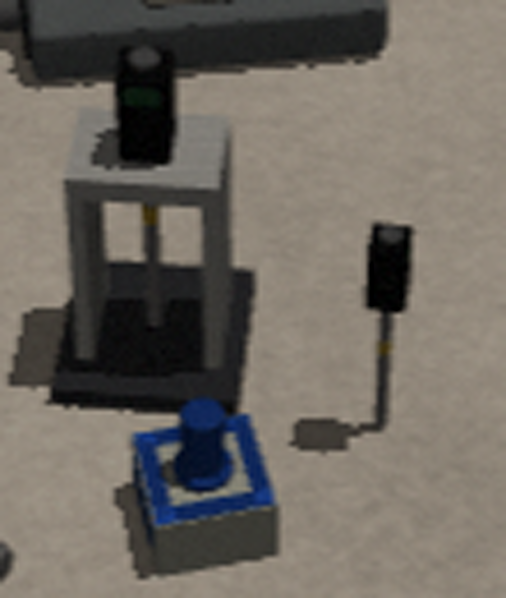

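View pics/s_hold.png

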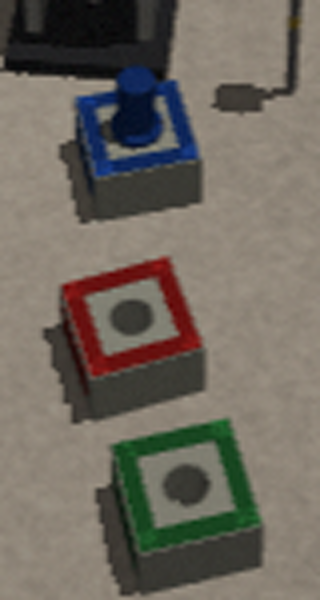

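Crops show: knob top at top(157.5,159.5)/side(313.4,107.2); probe cap (the large probe, standing in the two-upright stand) at top(315.9,218.8)/side(291.1,182.2); red hole at top(424,230.5)/side(302.6,319).

Run:
```python
from h import *
t=load('top0');s=load('side0')
def T(cx,cy,x,y,k): return ((cx+.5)/k-.5+x,(cy+.5)/k-.5+y)
tg=lambda a,b:T(a,b,85,125,6); tm=lambda a,b:T(a,b,285,150,3.8)
sg=lambda a,b:T(a,b,250,75,5); sp=lambda a,b:T(a,b,260,170,4.6); sh=lambda a,b:T(a,b,270,240,4)
for n,a,b in [('knobtop',tg(436,206),sg(318,161)),('cap',tm(118,262),sp(144,56)),('redhole',tm(530,307),sh(131,317)),('green',tm(695,294),sh(186,485)),('bluetop',tm(327,259),sp(203,411)),('smallcap',tm(272,72),sp(392,234))]:
    X,e=tri([(t,a),(s,b)]);print(n,X.round(1),e,np.round(a,1),np.round(b,1))
# guide corners, z=144
P=[atz(t,tg(*p),144)[:2] for p in [(425,152),(575,162),(563,305),(411,293)]];print(np.round(P,1),np.mean(P,0))
# red corners z 35
P=[atz(t,tm(*p),35)[:2] for p in [(477,265),(572,255),(584,350),(488,362)]];print(np.round(P,1),np.mean(P,0))
P=np.array([atz(t,tm(*p),35)[:2] for p in [(272,214),(373,212),(376,312),(275,314)]]);print(np.round(P,1),np.mean(P,0))
# handle top corners z 180
P=[atz(t,tm(*p),180)[:2] for p in [(101,231),(152,239),(142,294),(90,285)]];print(np.round(P,1),np.mean(P,0))
P=[atz(t,tm(*p),130)[:2] for p in [(88,178),(190,210),(155,355),(48,325)]];print(np.round(P,1),np.mean(P,0))
P=[atz(t,tm(*p),12)[:2] for p in [(68,170),(217,212),(170,367),(25,318)]];print('base',np.round(P,1),np.mean(P,0))
for n,p,z in[('dish',(259,278),9),('flask',(354,100),120),('flaskbody',(349,117),40),('bottle',(420,103),130),('post',(100,160),165)]:print(n,atz(t,p,z).round(0))
```

```text
knobtop [603.9 222.7 185.1] [0.71, 0.71] [157.2 158.9] [313.2 106.8]
cap [502.5 -49.  185.2] [0.45, 0.45] [315.7 218.6] [290.9 181.8]
redhole [ 480.9 -274.9   36.1] [0.43, 0.43] [424.1 230.4] [302.4 318.9]
green [ 488.4 -366.    35.3] [0.41, 0.41] [467.5 227. ] [316.1 360.9]
bluetop [ 506.3 -158.2   71.3] [0.44, 0.44] [370.7 217.8] [303.7 259. ]
smallcap [ 597.4 -123.6  128.2] [1.2, 1.2] [356.2 168.6] [344.8 220.5]
[[627.2 245.1]
 [624.2 199.1]
 [580.4 201.8]
 [583.9 248.2]] [603.93906465 223.55712564]
[[ 503.5 -246.2]
 [ 509.3 -298.7]
 [ 456.9 -304.6]
 [ 450.1 -251.8]] [ 479.96780408 -275.31795537]
[[ 531.4 -133. ]
 [ 532.7 -188.9]
 [ 477.4 -190.3]
 [ 476.  -134.5]] [ 504.37678654 -161.68119818]
[[516.1 -41.2]
 [512.6 -64.1]
 [487.9 -59.7]
 [491.8 -36.4]] [502.07678316 -50.35877863]
[[543.8 -33.7]
 [528.4 -83.4]
 [458.1 -66.5]
 [472.3 -14.7]] [500.63128338 -49.56948651]
base [[ 557.4  -18.6]
 [ 533.6 -103.9]
 [ 445.2  -77.3]
 [ 472.7    5.5]] [502.23691918 -48.58018482]
dish [376.  75.   9.]
flask [ 729. -120.  120.]
flaskbody [ 720. -117.   40.]
bottle [ 720. -243.  130.]
post [605. 333. 165.]
```

Heights agree with the text within about 3 mm. Now I'll move to hover near the guide for a close wrist view.

Request:
{"method": "drive_tool", "body": {
  "rows": [
    [[100,0,-0.03,-0.015,0],[100,0,-0.045,-0.023,0],[100,0,-0.045,-0.023,0],[100,0,-0.045,-0.023,0],[100,0,-0.045,-0.023,0],[100,0,-0.045,-0.023,0],[100,0,-0.045,-0.023,0],[100,0,-0.045,-0.023,0],[100,0,-0.045,-0.023,0],[100,0,-0.045,-0.023,0],[100,0,-0.03,-0.015,0],[100,0,0,0,-0.13]]
  ],
  "newtons": 20
}}

```text
clock: 1.35
eef_pos: [563.8, 261.4, 404.0]
tool_rot: [0.539, -0.458, 0.54, 0.456]
wrist_force: [0.9, 0.6, -0.3]
grip_width: 1.004
```

```bash
cat > go.py <<'E'
from h import *
import sys
def delta(target_xy, tag=None):
    s=robot.read_state();Rt=rot(s['tool_rot'])
    G=s['eef_pos']+Rt[:,0]*159
    d=Rt.T@(np.array([target_xy[0],target_xy[1],G[2]])-G)
    print('clk',s['clock'],'tcp',s['eef_pos'].round(1),'G',G.round(1),'toolx',Rt[:,0].round(4),'jawang',np.degrees(np.arctan2(Rt[1,2],Rt[0,2])).round(2),'tool d',d.round(1),'F',s['wrist_force'].round(1),'w',round(s['grip_width'],3))
E
python3 - <<'E'
from go import *
grab('wrist','w1'); delta((603.9,223))
c=load('w1');print(proj(c,[603.9,223,182]),proj(c,[603.9,223,144]))
E
```

```text
clk 1.4 tcp [561.6 264.2 403.9] G [561.6 263.9 244.9] toolx [-1.0e-04 -1.9e-03 -1.0e+00] jawang 81.27 tool d [  0.1 -48.  -34.1] F [0.4 0.7 0.5] w 1.002
[273.44632662 282.08704006] [279.46016325 257.10289346]
```

View pics/w1.png

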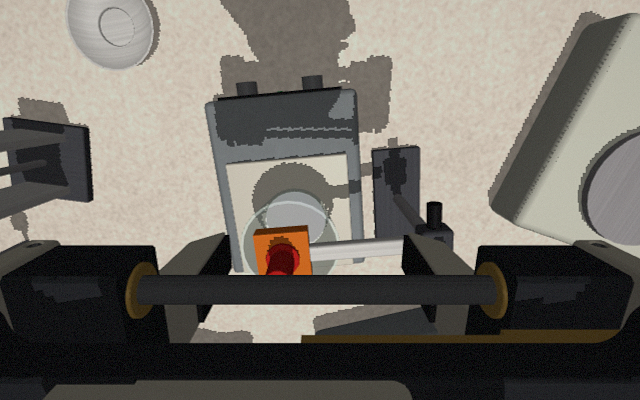

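Knob at about (283,268) in the wrist view, partly behind the gripper's crossbar. I'll centre over it.

Request:
{"method": "drive_tool", "body": {
  "rows": [
    [[100,0,-0.016,-0.012,0],[100,0,-0.016,-0.012,0],[100,0,-0.016,-0.01,0],[100,0,0,0,0],[100,0,0,0,0]]
  ]
}}

```text
clock: 1.9
eef_pos: [601.1, 227.3, 404.4]
tool_rot: [0.538, -0.459, 0.538, 0.459]
wrist_force: [-1.1, 1.2, 0.4]
grip_width: 1.004
```

Run:
```python
from go import *
grab('wrist','w2'); delta((603.9,223))
c=load('w2');print(proj(c,[603.9,223,182]),proj(c,[603.9,223,144]))
crop('w2',220,140,200,150,4,'w2c')
```

```text
clk 1.95 tcp [600.6 228.  404.5] G [600.5 228.1 245.5] toolx [-1.1e-03  8.0e-04 -1.0e+00] jawang 81.05 tool d [-0.  -4.2 -4.5] F [ 0.4 -0.1  0.3] w 0.997
[310.95596523 226.66857589] [311.66609344 208.66188558]
```

View pics/w2c.png

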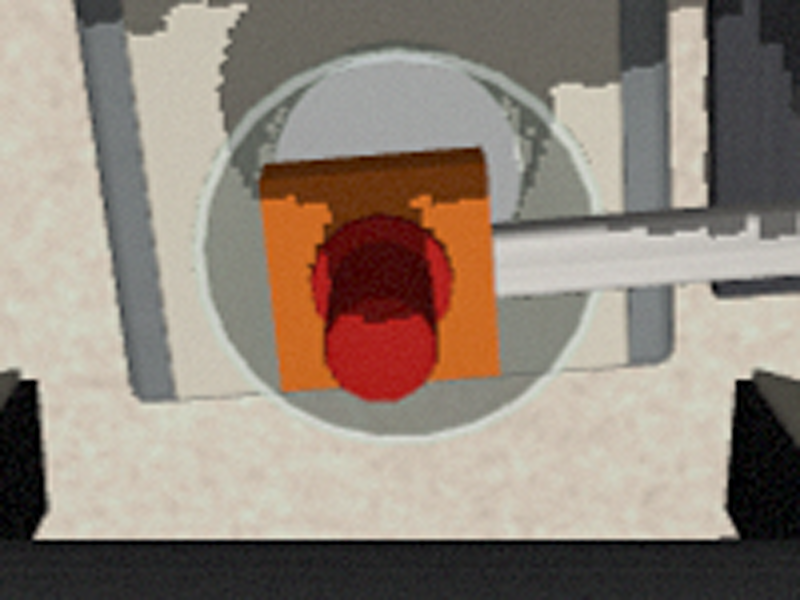

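Run:
```python
from go import *
t=load('top0');s=load('side0');w=load('w2')
tw=lambda a,b:((a+.5)/4-.5+220,(b+.5)/4-.5+140)
print(tri([(t,(157.2,158.9)),(s,(313.2,106.8)),(w,tw(382,348))]))
print('knob w',atz(w,tw(382,348),182), 'flange',atz(w,tw(383,283),148))
P=np.array([atz(w,tw(*p),144)[:2] for p in [(265,200),(488,185),(500,373),(282,390)]]);print(P.round(1),P.mean(0))
delta((603.9,225))
```

```text
(array([604.31674269, 225.08221971, 182.79132267]), [1.26, 1.12, 0.78])
knob w [604.31054815 225.75835593 182.        ] flange [604.41239743 225.85943221 148.        ]
[[585.6 205.9]
 [589.4 248.6]
 [628.2 245.7]
 [624.9 202. ]] [607.01688495 225.57614289]
clk 1.95 tcp [600.6 228.  404.5] G [600.5 228.1 245.5] toolx [-1.1e-03  8.0e-04 -1.0e+00] jawang 81.05 tool d [-0.  -3.9 -2.6] F [ 0.4 -0.1  0.3] w 0.997
```

Request:
{"method": "drive_tool", "body": {
  "rows": [
    [[100,0,-0.004,-0.002,0],[100,0.025,0,0,0],[100,0.025,0,0,0],[100,0.015,0,0,0],[100,0.0095,0,0,0],[100,0,0,0,0],[100,0,0,0,0]]
  ]
}}

```text
clock: 2.65
eef_pos: [605.3, 224.6, 330.9]
tool_rot: [0.538, -0.459, 0.537, 0.459]
wrist_force: [0.5, -0.8, -0.1]
grip_width: 1.001
```

Run:
```python
from go import *
grab('wrist','w3'); delta((604.3,225.5))
crop('w3',220,200,200,140,4,'w3c')
```

```text
clk 2.7 tcp [605.5 224.6 331.3] G [605.8 224.7 172.3] toolx [ 1.6e-03  8.0e-04 -1.0e+00] jawang 81.02 tool d [-0.   1.6  0.5] F [0.4 0.3 0.6] w 1.002
```

View pics/w3.png

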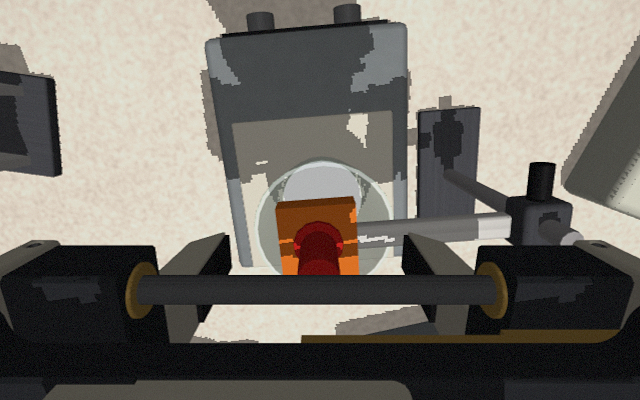

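Knob sits midway between the fingers (col ≈319). Closing and looking at the width.

Request:
{"method": "drive_tool", "body": {
  "rows": [
    [[0,0,0.001,0,0],[0,0,0,0,0],[0,0,0,0,0],[0,0,0,0,0],[0,0,0,0,0],[0,0,0,0,0],[0,0,0,0,0],[0,0,0,0,0]]
  ],
  "newtons": 20
}}

```text
clock: 3.5
eef_pos: [604.1, 224.4, 330.2]
tool_rot: [0.538, -0.459, 0.538, 0.459]
wrist_force: [0.1, 0.0, -0.4]
grip_width: 0.352
```

Request:
{"method": "drive_tool", "body": {
  "rows": [
    [[0,0,0,0,0],[0,0,0,0,0],[0,0,0,0,0],[0,0,0,0,0],[0,0,0,0,0]]
  ]
}}

```text
clock: 4.0
eef_pos: [604.1, 224.4, 330.2]
tool_rot: [0.538, -0.459, 0.538, 0.459]
wrist_force: [-0.2, 0.0, -0.2]
grip_width: 0.213
```

Width 0.213 ≈ 20 mm: the knob is held. Lifting straight up.

Request:
{"method": "drive_tool", "body": {
  "rows": [
    [[0,-0.005,0,0,0],[0,-0.01,0,0,0],[0,-0.02,0,0,0],[0,-0.03,0,0,0],[0,-0.03,0,0,0],[0,-0.025,0,0,0],[0,0,0,0,0],[0,0,0,0,0],[0,0,0,0,0]]
  ]
}}

```text
clock: 4.9
eef_pos: [603.7, 224.2, 449.2]
tool_rot: [0.537, -0.459, 0.538, 0.459]
wrist_force: [-0.1, 1.0, -0.8]
grip_width: 0.214
```

Run:
```python
from go import *
grab('wrist','w4');grab('top','t4');grab('side','s4'); delta((480.5,-275))
crop('s4',240,60,120,90,6,'s4c');crop('w4',200,120,240,180,3.3,'w4c')
```

```text
clk 5.05 tcp [603.8 224.2 448.8] G [603.4 224.1 289.8] toolx [-2.3e-03 -8.0e-04 -1.0e+00] jawang 81.02 tool d [   0.7   43.5 -512.2] F [-0.7 -0.2 -0.2] w 0.216
```

View pics/s4c.png

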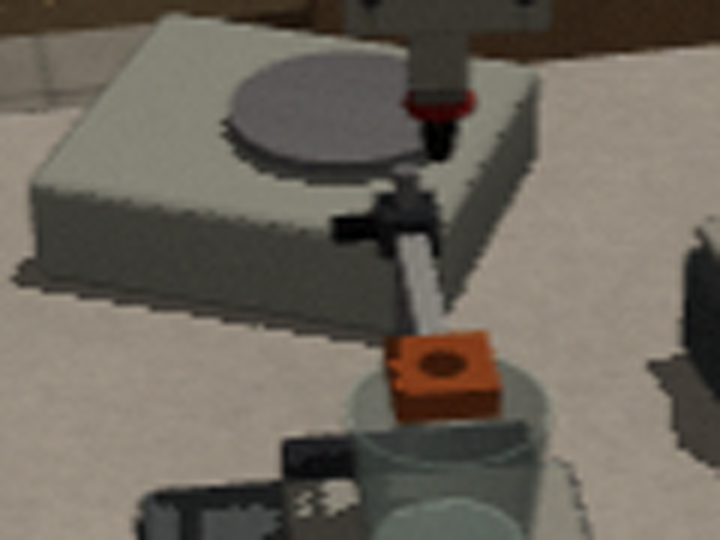

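View pics/w4c.png

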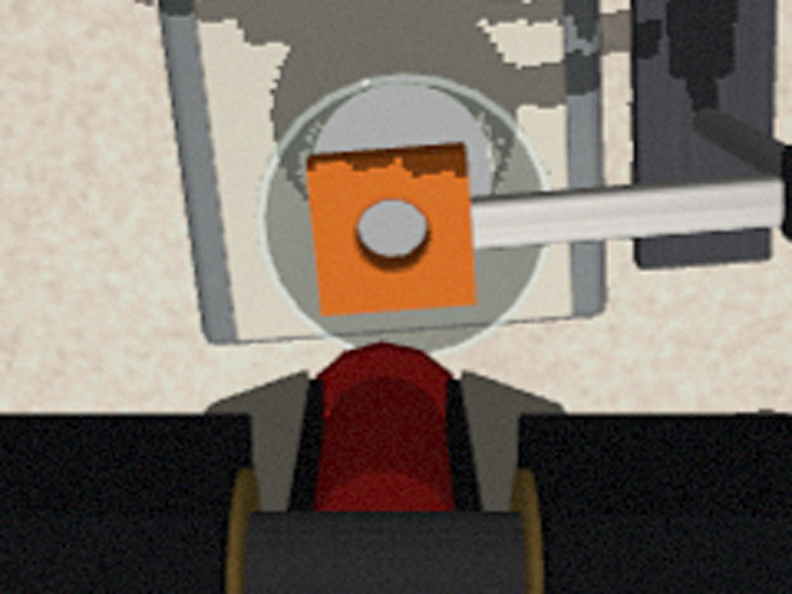

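Stopper is held upright (side crop flange ≈(440,103), stem below) and the guide hole is open (wrist crop ≈(393,235)). Travelling to the red holder.

Request:
{"method": "drive_tool", "body": {
  "rows": [
    [[0,0,0.002,-0.02,0],[0,0,0.003,-0.035,0],[0,0,0.004,-0.045,0],[0,0,0.004,-0.045,0],[0,0,0.004,-0.045,0],[0,0,0.004,-0.045,0],[0,0,0.004,-0.045,0],[0,0,0.004,-0.045,0],[0,0,0.004,-0.045,0],[0,0,0.004,-0.045,0],[0,0,0.003,-0.04,0],[0,0,0.002,-0.025,0]]
  ]
}}

```text
clock: 6.25
eef_pos: [486.0, -246.8, 449.6]
tool_rot: [0.538, -0.458, 0.539, 0.458]
wrist_force: [0.3, -0.2, -0.5]
grip_width: 0.213
```

Request:
{"method": "drive_tool", "body": {
  "rows": [
    [[0,0,0,-0.015,0],[0,0.02,0,0,0],[0,0.04,0,0,0],[0,0.03,0,0,0],[0,0,0,0,0],[0,0,0,0,0],[0,0,0,0,0]]
  ]
}}

```text
clock: 6.95
eef_pos: [486.3, -257.9, 361.9]
tool_rot: [0.538, -0.46, 0.537, 0.459]
wrist_force: [0.5, -0.3, -0.2]
grip_width: 0.212
```

Run:
```python
from go import *
grab('wrist','w5');grab('side','s5');grab('top','t5'); delta((480.5,-275))
crop('s5',230,210,160,150,4,'s5c')
w=load('w4');s=load('s4')
a=((393.5+.5)/3.3-.5+200,(234+.5)/3.3-.5+120);b=((443+.5)/6-.5+240,(364+.5)/6-.5+60)
print('bore',tri([(w,a),(s,b)]),atz(w,a,144),atz(s,b,144))
w=load('w5');print(proj(w,[480.5,-275,35]))
```

```text
clk 7.1 tcp [ 486.  -258.1  362. ] G [ 486.4 -258.3  203. ] toolx [ 0.0028 -0.0013 -1.    ] jawang 81.03 tool d [  0.    3.3 -17.4] F [ 0.5 -0.8 -0.2] w 0.216
bore (array([605.21246187, 225.84794935, 144.42426822]), [0.5, 0.5]) [604.8046854 225.8503452 144.       ] [605.87193975 226.68403058 144.        ]
[298.37810955 179.36976985]
```

View pics/w5.png

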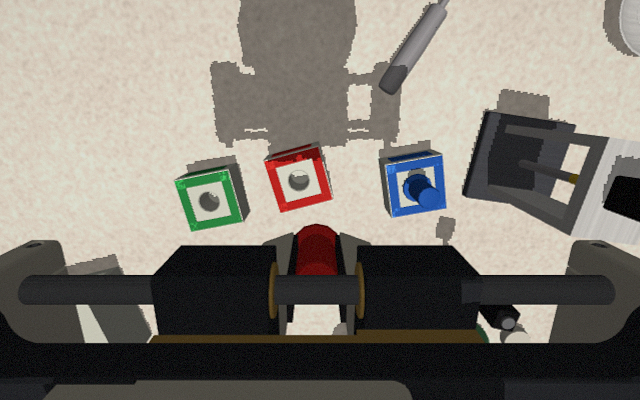

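View pics/s5c.png

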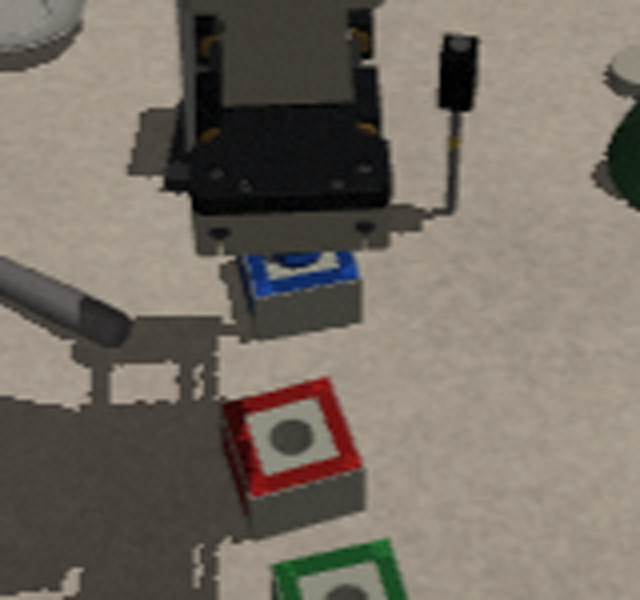

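Run:
```python
from go import *
crop('w5',250,130,110,150,5,'w5c')
```

```text
(no output)
```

View pics/w5c.png

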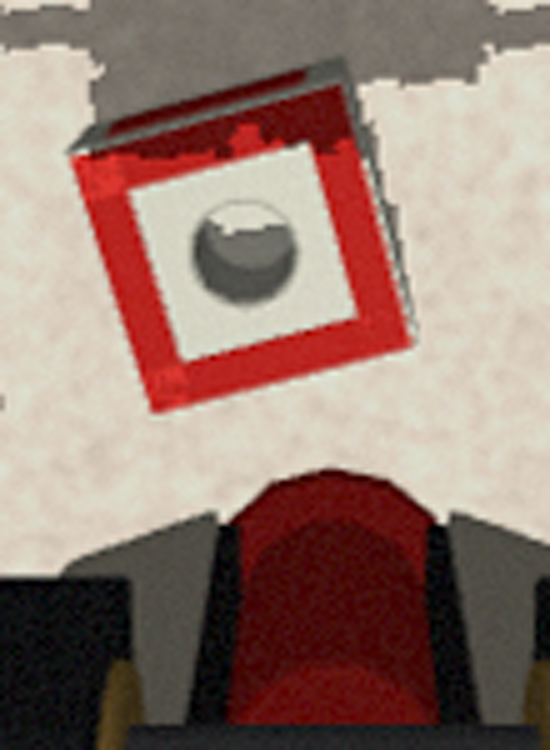

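Run:
```python
from go import *
w=load('w5');s=robot.read_state();Rt=rot(s['tool_rot'])
# flange rim
for tag,uv in(('w5',(316.6,223.6)),):
    o,d=ray(w,uv);o=Rt.T@(o-s['eef_pos']);d=Rt.T@d
    for tx in(182,186): print(tx,o+d*(tx-o[0])/d[0])
print(atz(w,(298.4,180.0),35)); delta((481,-275))
```

```text
182 [1.82000000e+02 1.38907495e+01 1.47710075e-01]
186 [1.86000000e+02 1.23433747e+01 1.55661638e-01]
[ 481.12337225 -275.08718241   35.        ]
clk 7.1 tcp [ 486.  -258.1  362. ] G [ 486.4 -258.3  203. ] toolx [ 0.0028 -0.0013 -1.    ] jawang 81.03 tool d [  0.    2.8 -17.3] F [ 0.5 -0.8 -0.2] w 0.216
```

Hole centre (298.4,180.0) → (481.1,−275.1), agreeing with the first estimate; the flange rim shows the stopper centred in the grip. Align and descend part-way.

Request:
{"method": "drive_tool", "body": {
  "rows": [
    [[0,0,0.0028,-0.0173,0],[0,0.03,0,0,0],[0,0.035,0,0,0],[0,0.025,0,0,0],[0,0.01,0,0,0],[0,0,0,0,0],[0,0,0,0,0],[0,0,0,0,0]]
  ]
}}

```text
clock: 7.9
eef_pos: [480.7, -275.0, 261.9]
tool_rot: [0.538, -0.46, 0.537, 0.458]
wrist_force: [-0.5, 0.5, -1.5]
grip_width: 0.213
```

Run:
```python
from go import *
grab('wrist','w6');grab('side','s6');delta((481,-275))
crop('w6',230,150,160,140,5,'w6c');crop('s6',240,240,130,120,5,'s6c')
```

```text
clk 8.0 tcp [ 480.4 -274.9  261.6] G [ 480.8 -275.1  102.6] toolx [ 0.0023 -0.0012 -1.    ] jawang 81.02 tool d [ 0.  -0.2  0.2] F [-0.3  0.1  0.1] w 0.213
```

View pics/w6c.png

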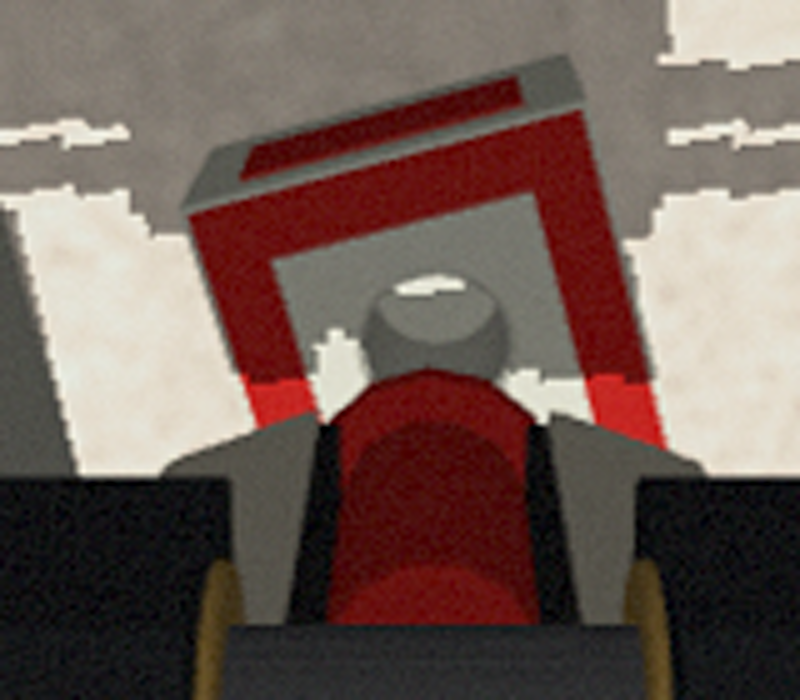

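View pics/s6c.png

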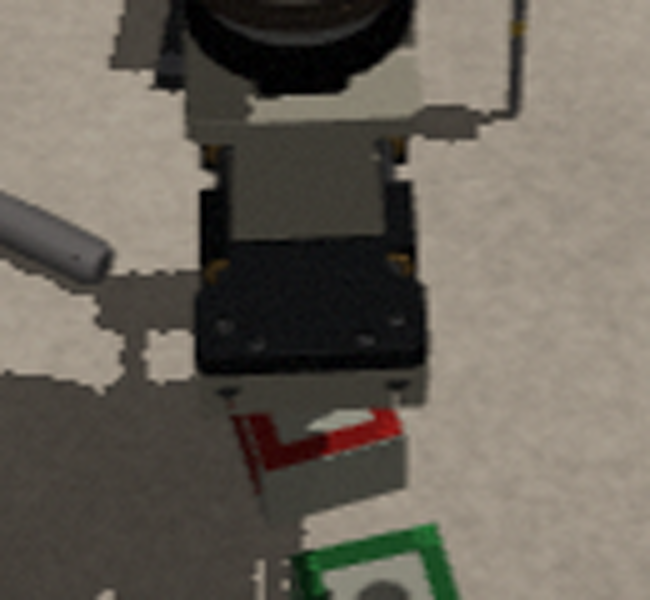

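Hole (cols 362–510, centre 436) and flange (centre ≈432) line up. Lowering in.

Request:
{"method": "drive_tool", "body": {
  "rows": [
    [[0,0.01,0,0,0],[0,0.012,0,0,0],[0,0.008,0,0,0],[0,0.005,0,0,0],[0,0.003,0,0,0],[0,0,0,0,0],[0,0,0,0,0]]
  ]
}}

```text
clock: 8.7
eef_pos: [479.9, -274.7, 222.2]
tool_rot: [0.538, -0.459, 0.538, 0.459]
wrist_force: [-0.2, 0.1, -0.9]
grip_width: 0.213
```

Request:
{"method": "drive_tool", "body": {
  "rows": [
    [[0,0.001,0,0,0],[0,0.001,0,0,0],[0,0,0,0,0],[0,0,0,0,0]]
  ]
}}

```text
clock: 9.1
eef_pos: [480.0, -274.7, 221.1]
tool_rot: [0.538, -0.46, 0.538, 0.459]
wrist_force: [-1.2, 1.7, 6.6]
grip_width: 0.212
```

Run:
```python
from go import *
grab('wrist','w7');delta((481,-275))
crop('w7',210,150,200,140,4,'w7c')
```

```text
clk 9.15 tcp [ 480.1 -274.7  221.1] G [ 480.2 -274.8   62.1] toolx [ 8.e-04 -4.e-04 -1.e+00] jawang 81.02 tool d [ 0.  -0.8 -0.1] F [-1.7  0.3  5.9] w 0.217
```

View pics/w7c.png

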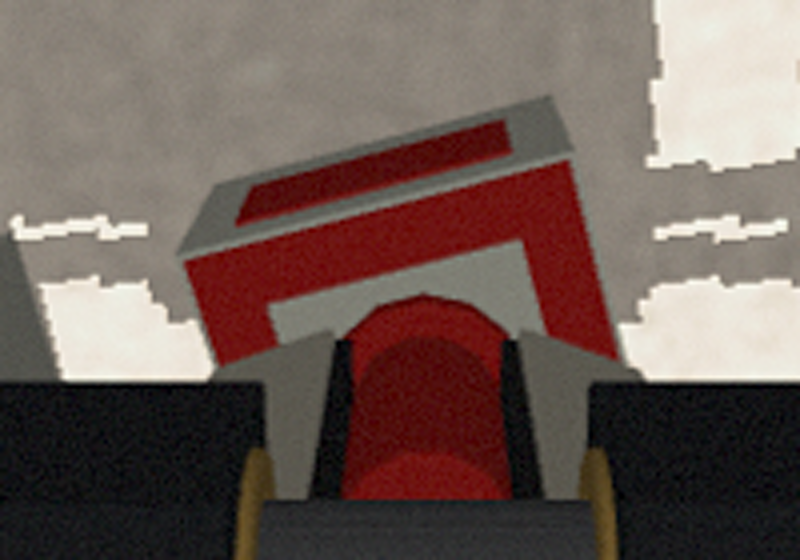

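Flange is on the top face: 6.6 N contact at exactly the expected height of 62.1. Releasing and lifting.

Request:
{"method": "drive_tool", "body": {
  "rows": [
    [[45,0,0,0,0],[45,0,0,0,0],[45,0,0,0,0],[60,0,0,0,0],[60,0,0,0,0],[60,0,0,0,0]]
  ]
}}

```text
clock: 9.75
eef_pos: [479.8, -274.6, 220.1]
tool_rot: [0.538, -0.459, 0.538, 0.459]
wrist_force: [1.1, 0.1, -0.3]
grip_width: 0.593
```

Request:
{"method": "drive_tool", "body": {
  "rows": [
    [[60,-0.01,0,0,0],[60,-0.03,0,0,0],[60,-0.045,0,0,0],[60,-0.045,0,0,0],[80,-0.045,0,0,0],[100,-0.02,0,0,0],[100,0,0.005,0.045,0],[100,0,0.005,0.045,0],[100,0,0.005,0.03,0],[100,0,0,0,0],[100,0,0,0,0]]
  ]
}}

```text
clock: 10.85
eef_pos: [483.7, -153.2, 416.0]
tool_rot: [0.537, -0.46, 0.537, 0.459]
wrist_force: [-0.3, 0.0, -0.3]
grip_width: 0.999
```

Run:
```python
from go import *
grab('wrist','w8');grab('side','s8');grab('top','t8');delta((502,-49.5))
crop('s8',260,270,90,90,6,'s8c')
c=load('w8');print(proj(c,[502,-49.5,184]))
```

```text
clk 11.0 tcp [ 483.6 -155.2  415.5] G [ 483.6 -155.3  256.5] toolx [ 2.e-04 -6.e-04 -1.e+00] jawang 80.89 tool d [-1.000e-01 -1.400e+00  1.073e+02] F [ 0.8  0.5 -0.8] w 1.005
[468.21513518 218.91641372]
```

View pics/w8.png

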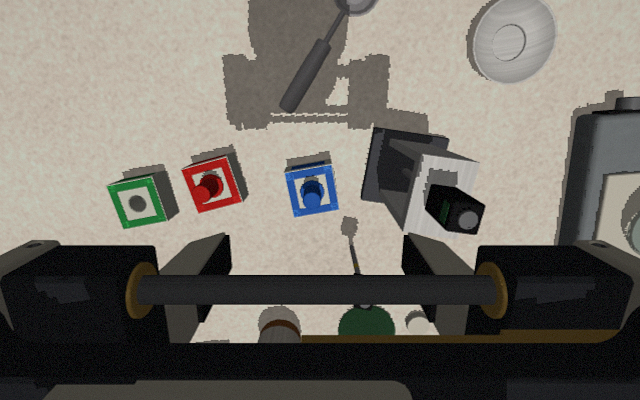

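View pics/s8c.png

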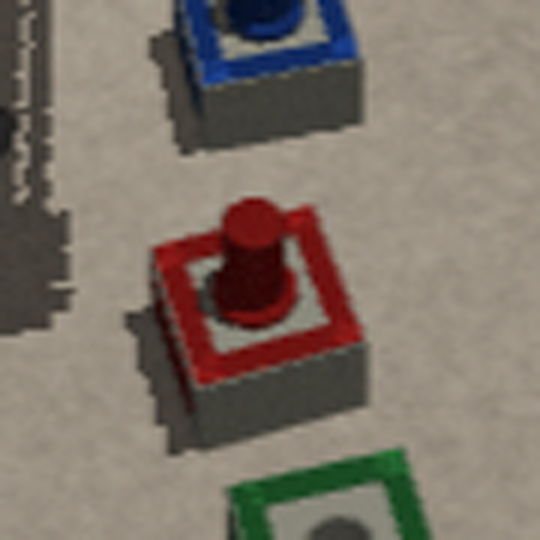

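Red stopper stands upright with its flange on the red holder. The probe cap in the wrist view is at (468,219), as predicted. Moving over the probe.

Request:
{"method": "drive_tool", "body": {
  "rows": [
    [[100,0,0,0.025,0],[100,0,0,0.035,0],[100,0,-0.001,0.03,0],[100,0,0,0.017,0],[100,0,0,0,0],[100,0,0,0,0],[100,0,0,0,0]]
  ]
}}

```text
clock: 11.7
eef_pos: [501.3, -50.3, 415.1]
tool_rot: [0.538, -0.459, 0.539, 0.458]
wrist_force: [0.9, -0.8, 0.4]
grip_width: 0.997
```

Run:
```python
from go import *
grab('wrist','w9');delta((502,-49.5))
crop('w9',240,130,150,145,5,'w9c')
c=load('w9');print(proj(c,[502,-49.5,184]))
```

```text
clk 11.75 tcp [501.3 -50.2 415.1] G [501.2 -50.2 256.1] toolx [-4.e-04 -6.e-04 -1.e+00] jawang 80.84 tool d [-0.  -0.6  0.9] F [-0.2  0.3 -0.3] w 1.0
[318.2272494  217.91744392]
```

View pics/w9c.png

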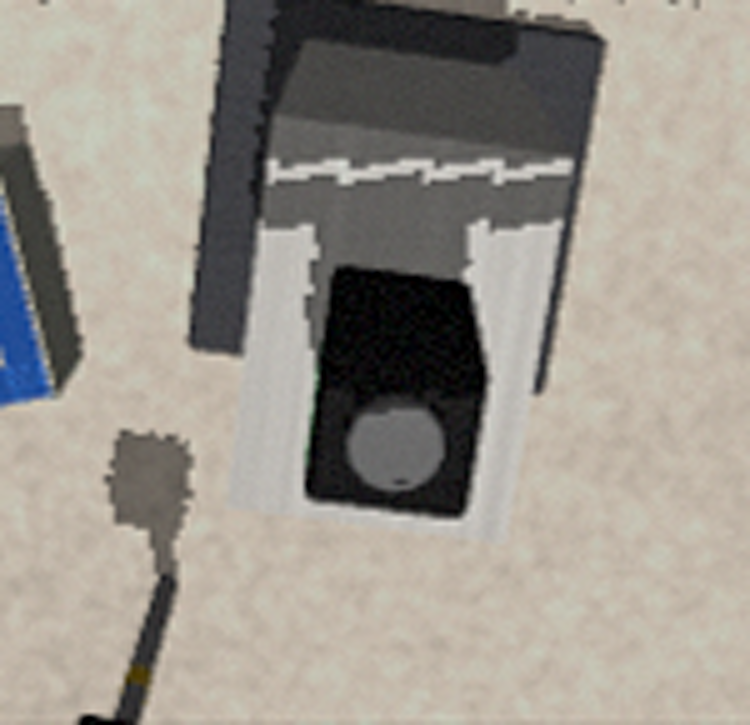

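Run:
```python
from go import *
import cv2
im=cv2.imread('pics/w9.png')[190:245,290:350];im=np.clip(im.astype(float)*4,0,255).astype('uint8')
cv2.imwrite('pics/w9d.png',cv2.resize(im,None,fx=10,fy=10,interpolation=cv2.INTER_CUBIC))
w=load('w9');tw=lambda a,b:((a+.5)/5-.5+240,(b+.5)/5-.5+130)
print('cap',atz(w,tw(396,447),184))
P=[atz(w,tw(*p),180) for p in[(306,496),(465,518),(487,378)]]
for p in P:print(p.round(1))
for a,b in((0,1),(2,1)):
    d=P[b]-P[a];print(np.linalg.norm(d),np.degrees(np.arctan2(d[1],d[0])))
# plate front edge z130
P=[atz(w,tw(*p),130) for p in[(228,508),(503,541)]];d=P[1]-P[0];print('plate',np.linalg.norm(d),np.degrees(np.arctan2(d[1],d[0])))
```

```text
cap [502.85047386 -49.23458243 184.        ]
[509.6 -63.3 180. ]
[516.6 -41.4 180. ]
[496.2 -35.3 180. ]
22.94987957159725 72.32685208768476
21.220449167874744 -16.691870341018863
plate 48.951072503632496 73.41042701612028
```

View pics/w9d.png

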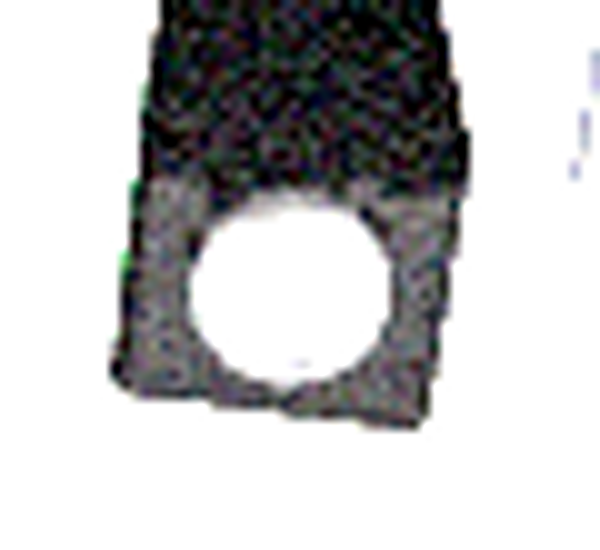

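Handle edges are at ≈73°, parallel to the stand plate; the coarse top view had it 8° off. Rolling +0.136, then centring and descending part-way to check.

Request:
{"method": "drive_tool", "body": {
  "rows": [
    [[100,0,0,0,0.136],[100,0,-0.0011,0.0014,0],[100,0.025,0,0,0],[100,0.02,0,0,0],[100,0,0,0,0],[100,0,0,0,0],[100,0,0,0,0]]
  ]
}}

```text
clock: 12.45
eef_pos: [503.5, -47.4, 371.3]
tool_rot: [0.568, -0.422, 0.567, 0.421]
wrist_force: [0.2, -1.0, -0.0]
grip_width: 1.0
```

Run:
```python
from go import *
grab('wrist','w10');delta((502.7,-49.2))
im=cv2.imread('pics/w10.png')[150:280,220:420];im=np.clip(im.astype(float)*3,0,255).astype('uint8')
cv2.imwrite('pics/w10d.png',cv2.resize(im,None,fx=4,fy=4,interpolation=cv2.INTER_CUBIC))
```

```text
clk 12.5 tcp [503.5 -47.4 371.4] G [503.8 -47.4 212.4] toolx [ 2.1e-03 -2.0e-04 -1.0e+00] jawang 73.25 tool d [-0.   0.5 -2. ] F [ 0.6 -0.3  0.1] w 1.001
```

View pics/w10d.png

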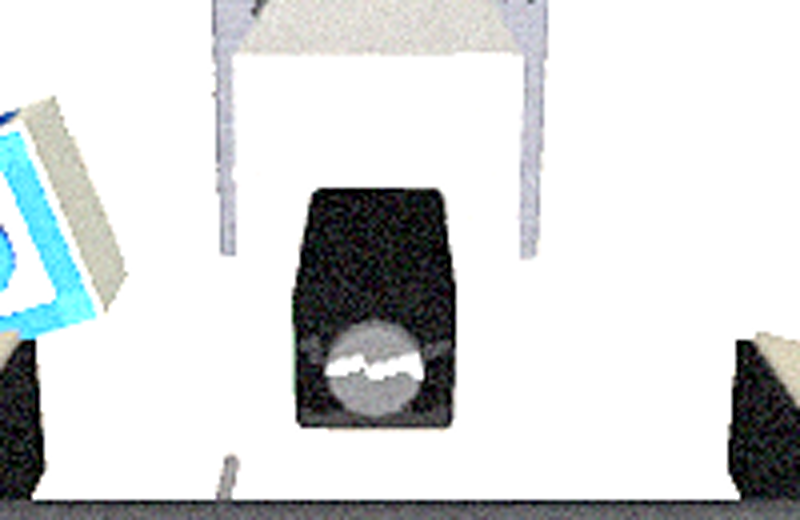

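Handle is now square to the jaws, offset ≈2 mm to the left (375 vs fingers' 387). Correcting, descending, closing.

Request:
{"method": "drive_tool", "body": {
  "rows": [
    [[100,0,0.0005,-0.002,0],[100,0.02,0,0,0],[100,0.02,0,0,0],[100,0.01,0,0,0],[100,0.005,0,0,0],[60,0,0,0,0],[60,0,0,0,0],[60,0,0,0,0],[60,0,0,0,0]]
  ]
}}

```text
clock: 13.4
eef_pos: [502.1, -49.0, 315.9]
tool_rot: [0.568, -0.422, 0.567, 0.421]
wrist_force: [0.5, 0.7, -0.6]
grip_width: 0.699
```

Run:
```python
from go import *
grab('wrist','w11');delta((502.7,-49.2))
im=cv2.imread('pics/w11.png')[150:280,220:420];im=np.clip(im.astype(float)*3,0,255).astype('uint8')
cv2.imwrite('pics/w11d.png',cv2.resize(im,None,fx=4,fy=4,interpolation=cv2.INTER_CUBIC))
```

```text
clk 13.45 tcp [502.1 -48.9 315.7] G [502.2 -49.  156.7] toolx [ 1.e-03 -1.e-04 -1.e+00] jawang 73.23 tool d [ 0.  -0.5 -0.1] F [ 0.6 -0.7 -0.3] w 0.657
```

View pics/w11d.png

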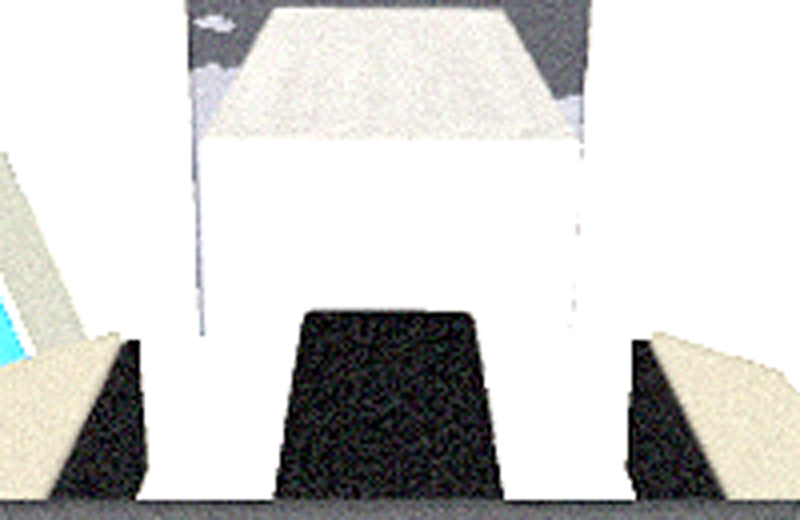

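Handle is centred (388) between the fingers (142–632). Closing with 40 N.

Request:
{"method": "drive_tool", "body": {
  "rows": [
    [[0,0,0,0,0],[0,0,0,0,0],[0,0,0,0,0],[0,0,0,0,0],[0,0,0,0,0],[0,0,0,0,0],[0,0,0,0,0],[0,0,0,0,0],[0,0,0,0,0],[0,0,0,0,0]]
  ],
  "newtons": 40
}}

```text
clock: 14.45
eef_pos: [501.8, -48.9, 315.2]
tool_rot: [0.568, -0.422, 0.568, 0.422]
wrist_force: [-0.9, 0.4, -1.4]
grip_width: 0.256
```

Run:
```python
from go import *
delta((502.7,-49.2))
```

```text
clk 14.45 tcp [501.8 -48.9 315.2] G [501.8 -48.9 156.2] toolx [-0.  0. -1.] jawang 73.23 tool d [-0.  -0.9 -0. ] F [-0.9  0.4 -1.4] w 0.256
```

Width 0.256 ≈ 24 mm: held. Handle underside at 130 when TCP z = 315.2. Lifting 160 mm straight up.

Request:
{"method": "drive_tool", "body": {
  "rows": [
    [[0,-0.003,0,0,0],[0,-0.007,0,0,0],[0,-0.015,0,0,0],[0,-0.025,0,0,0],[0,-0.03,0,0,0],[0,-0.03,0,0,0],[0,-0.025,0,0,0],[0,-0.015,0,0,0],[0,-0.01,0,0,0],[0,0,0,0,0],[0,0,0,0,0],[0,0,0,0,0]]
  ]
}}

```text
clock: 15.65
eef_pos: [501.5, -49.0, 474.0]
tool_rot: [0.567, -0.421, 0.568, 0.422]
wrist_force: [-0.1, 0.1, -1.9]
grip_width: 0.257
```

Run:
```python
from go import *
grab('wrist','w12');grab('side','s12');grab('top','t12');delta((605.2,225.8))
crop('s12',230,70,120,200,3,'s12c');crop('w12',220,120,200,170,4,'w12c')
```

```text
clk 15.8 tcp [501.7 -49.  474.3] G [501.4 -48.9 315.3] toolx [-1.8e-03  2.0e-04 -1.0e+00] jawang 73.23 tool d [-1.00e-01 -2.01e+01  2.93e+02] F [ 0.7  0.5 -0.9] w 0.262
```

View pics/s12c.png

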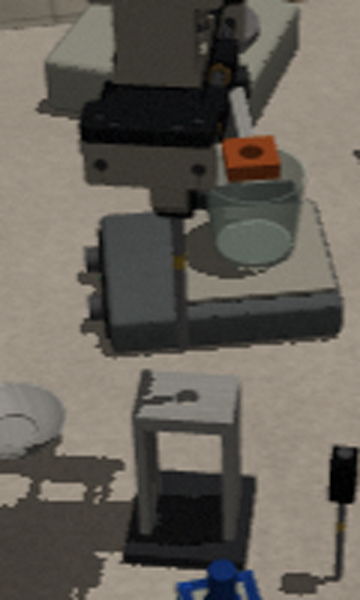

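View pics/w12c.png

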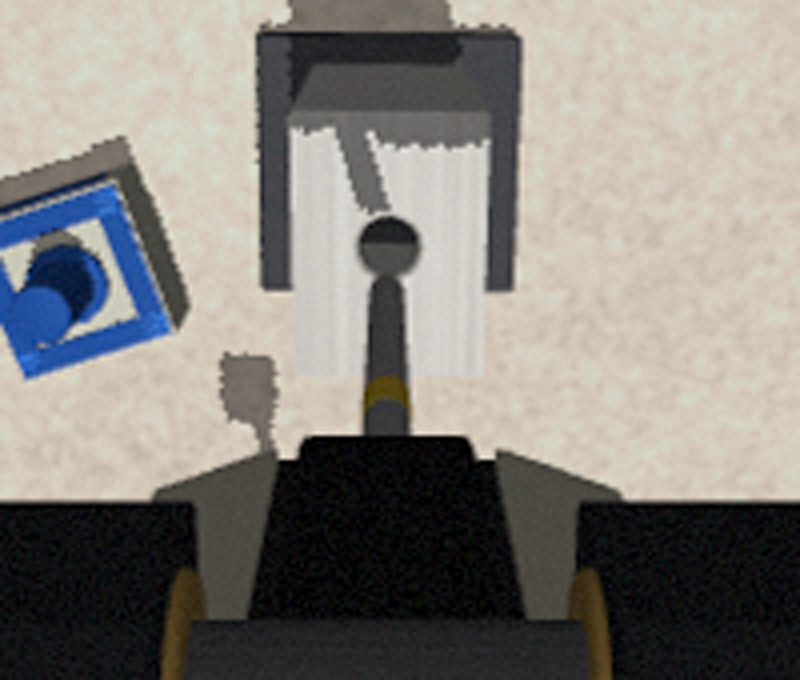

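Run:
```python
from go import *
w=load('w12');s=robot.read_state();Rt=rot(s['tool_rot'])
tw=lambda a,b:((a+.5)/4-.5+220,(b+.5)/4-.5+120)
for n,uv,tx in(('tip end',tw(387.5,274),300.2),('band',tw(386,393),225.2),('handle far-bottom edge',tw(385,437),185.2)):
    o,d=ray(w,uv);o=Rt.T@(o-s['eef_pos']);d=Rt.T@d
    print(n,(o+d*(tx-o[0])/d[0]).round(2))
crop('s12',275,125,40,80,7.5,'s12d')
```

```text
tip end [ 3.002e+02  2.610e+00 -1.100e-01]
band [225.2    1.85  -0.47]
handle far-bottom edge [185.2   10.13  -0.61]
```

View pics/s12d.png

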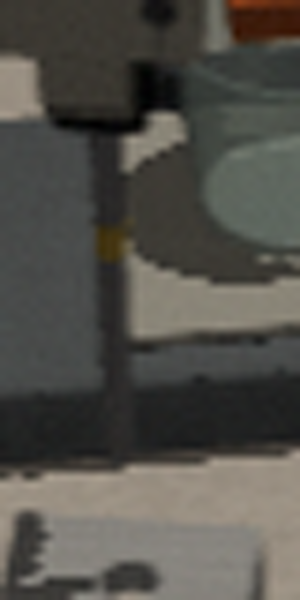

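Probe is out of the stand and hanging straight: rod, band and handle lie at tool y ≈ −1.4…−2, z ≈ −0.4. Moving over the guide, tip ~30 mm above it.

Request:
{"method": "drive_tool", "body": {
  "rows": [
    [[0,0,-0.001,0.01,0],[0,0,-0.001,0.02,0],[0,0,-0.002,0.03,0],[0,0,-0.002,0.035,0],[0,0,-0.002,0.04,0],[0,0,-0.002,0.04,0],[0,0,-0.002,0.04,0],[0,0,-0.002,0.035,0],[0,0,-0.002,0.025,0],[0,0,-0.001,0.013,0],[0,0,-0.0003,0.005,0],[0,0,0,0,0]]
  ]
}}

```text
clock: 17.0
eef_pos: [603.0, 226.5, 474.8]
tool_rot: [0.567, -0.422, 0.568, 0.422]
wrist_force: [-0.5, -0.6, -1.0]
grip_width: 0.257
```

Request:
{"method": "drive_tool", "body": {
  "rows": [
    [[0,0,0,0,0],[0,0,0,0,0],[0,0,0,0,0],[0,0,0,0,0]]
  ]
}}

```text
clock: 17.4
eef_pos: [603.0, 225.8, 475.5]
tool_rot: [0.568, -0.422, 0.568, 0.421]
wrist_force: [-1.0, 0.1, 0.7]
grip_width: 0.259
```

Run:
```python
from go import *
grab('wrist','w13');grab('side','s13');grab('top','t13');delta((603.6,226.4))
crop('s13',270,50,80,90,6.5,'s13c');crop('w13',240,130,150,130,5,'w13c');crop('t13',120,120,90,80,7,'t13c')
```

```text
clk 17.55 tcp [602.9 226.4 475.3] G [602.9 226.4 316.3] toolx [ 1.e-04  0.e+00 -1.e+00] jawang 73.21 tool d [ 0.  -0.6  0.2] F [-0.4  0.6 -0.6] w 0.259
```

View pics/s13c.png

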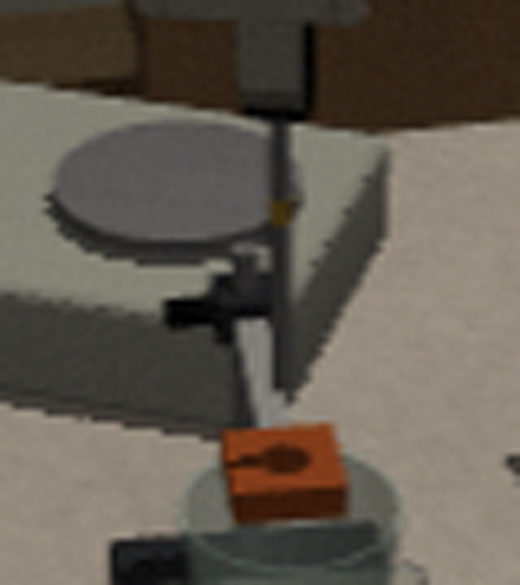

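View pics/w13c.png

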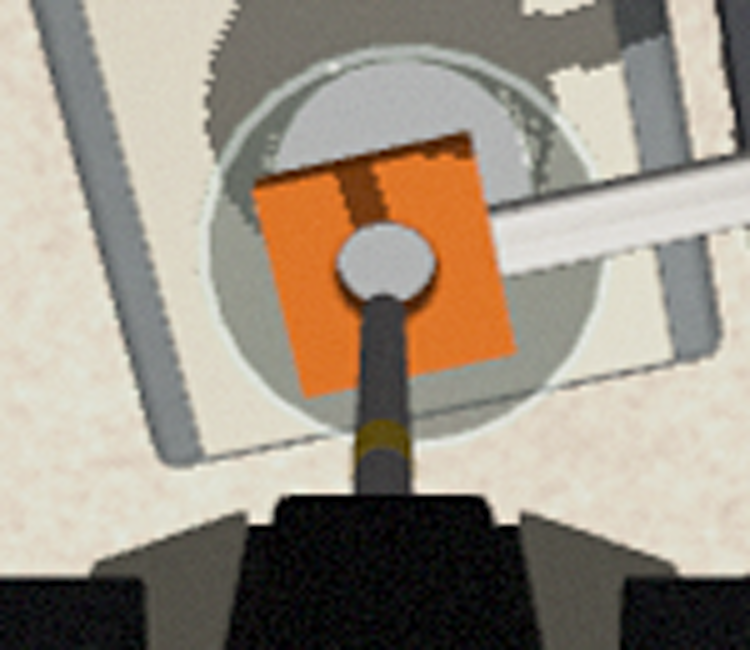

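View pics/t13c.png

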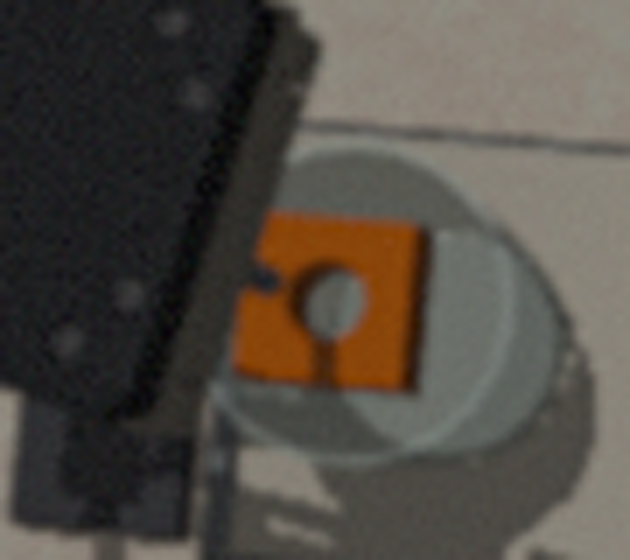

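```bash
cat > wt.py <<'E'
from go import *
def intool(tag,uv,tx,s=None):
    w=load(tag);s=s or robot.read_state();Rt=rot(s['tool_rot'])
    o,d=ray(w,uv);o=Rt.T@(o-s['eef_pos']);d=Rt.T@d
    return o+d*(tx-o[0])/d[0]
E
python3 - <<'E'
from wt import *
tw=lambda a,b:((a+.5)/5-.5+240,(b+.5)/5-.5+130)
for n,uv,tx in(('tip end',tw(383.5,294),300.2),('band',tw(382.5,436),225.2),('hole',tw(386,265.5),331.3),('holeL',tw(335,264),331.3),('holeR',tw(437,266),331.3),('holeT',tw(386,222),331.3),('holeB',tw(384,310),331.3)):
    print(n,intool('w13',uv,tx).round(2))
P=[intool('w13',tw(*p),331.3) for p in [(256,188),(472,140),(516,352),(305,398)]];print(np.round(P,1),np.mean(P,0))
E
python3 - <<'E'
from h import *
im=cv2.imread('pics/w13.png')[160:210,290:345]
cv2.imwrite('pics/w13e.png',cv2.resize(im,None,fx=12,fy=12,interpolation=cv2.INTER_CUBIC))
im=cv2.imread('pics/s13.png')[100:135,295:335]
cv2.imwrite('pics/s13e.png',cv2.resize(im,None,fx=14,fy=14,interpolation=cv2.INTER_CUBIC))
E
```

```text
tip end [300.2    1.66  -0.74]
band [225.2    1.93  -0.94]
hole [ 3.313e+02 -8.200e-01 -2.200e-01]
holeL [331.3   -0.49 -10.31]
holeR [331.3   -0.94   9.87]
holeT [ 3.313e+02  7.970e+00 -2.100e-01]
holeB [331.3   -9.95  -0.63]
[[331.3  14.8 -25.6]
 [331.3  24.1  16.4]
 [331.3 -18.8  25.9]
 [331.3 -28.4 -16.7]] [ 3.31300000e+02 -2.06430286e+00  2.36785136e-02]
```

View pics/w13e.png

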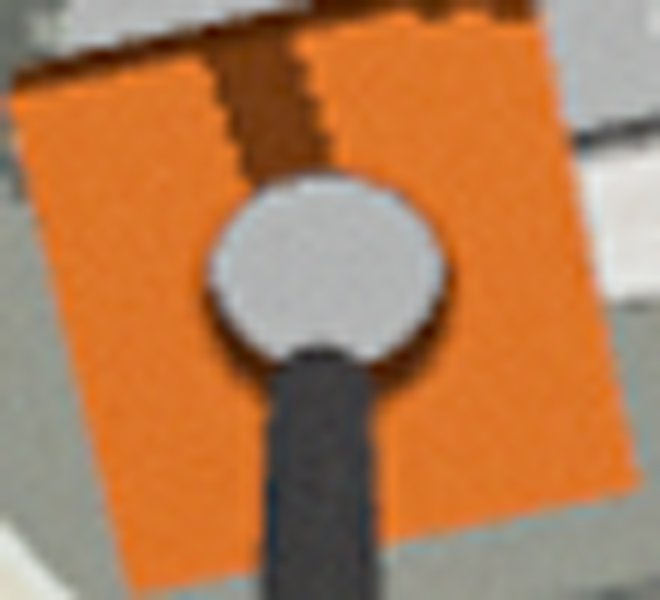

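View pics/s13e.png

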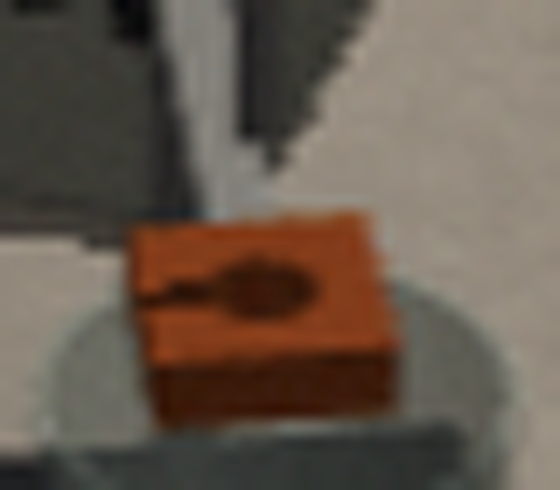

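Hole (mouth ellipse + plate corners) is at tool (y,z)≈(−2.05,−0.1); rod axis ≈(−2.2,−0.8). Correcting and lowering until the tip is ~7 mm above the guide.

Request:
{"method": "drive_tool", "body": {
  "rows": [
    [[0,0,0.0002,0.0006,0],[0,0.008,0,0,0],[0,0.01,0,0,0],[0,0.006,0,0,0],[0,0,0,0,0],[0,0,0,0,0],[0,0,0,0,0],[0,0,0,0,0]]
  ]
}}

```text
clock: 18.35
eef_pos: [603.1, 227.3, 451.7]
tool_rot: [0.568, -0.422, 0.567, 0.422]
wrist_force: [-0.0, 0.2, -0.9]
grip_width: 0.26
```

Run:
```python
from wt import *
grab('wrist','w14');grab('side','s14');delta((603.6,226.4))
def cr(tag,x,y,w,h,s,o): crop(tag,x,y,w,h,s,o)
cr('w14',285,165,65,60,12,'w14e');cr('s14',295,85,45,50,12,'s14e')
```

```text
clk 18.45 tcp [603.  227.2 451.6] G [603.1 227.3 292.6] toolx [ 6.e-04  2.e-04 -1.e+00] jawang 73.22 tool d [ 0.  -0.7 -0.7] F [ 0.2  0.  -0.4] w 0.263
```

View pics/w14e.png

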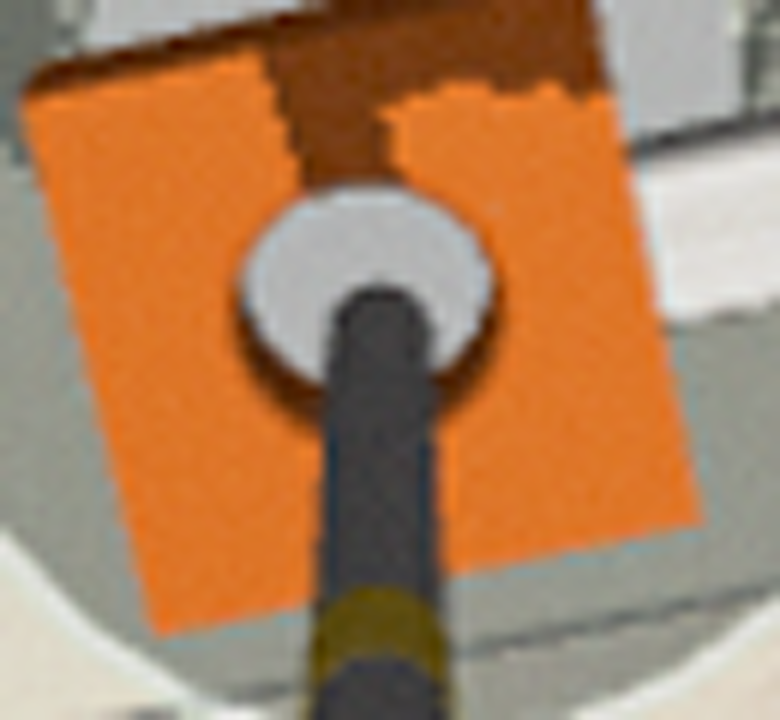

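View pics/s14e.png

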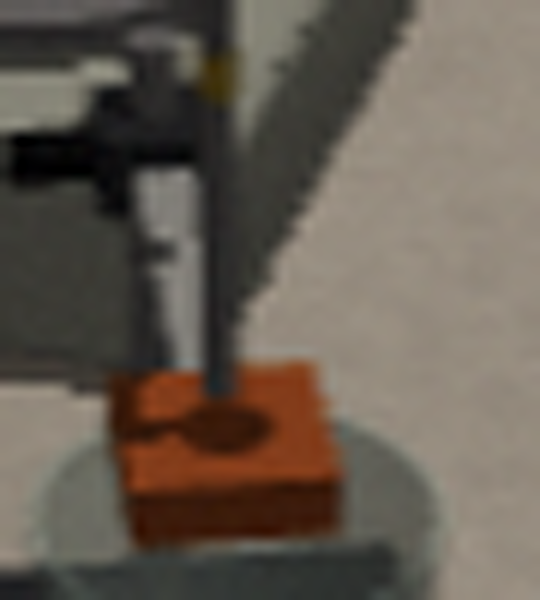

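Run:
```python
from wt import *
tw=lambda a,b:((a+.5)/12-.5+285,(b+.5)/12-.5+165)
tx=451.6-144
print('tip axis',intool('w14',tw(381,283),300.2)-[0,4,0])
print('hole near', intool('w14',tw(366,183),tx)-[0,10,0],'L',intool('w14',tw(235,290),tx),'R',intool('w14',tw(497,290),tx))
P=[intool('w14',tw(*p),tx) for p in [(22,97),(705,522)]];print(np.round(P,1),np.mean(P,0))
s=load('s14');ts=lambda a,b:((a+.5)/12-.5+295,(b+.5)/12-.5+85)
st=robot.read_state();Rt=rot(st['tool_rot'])
h=atz(s,ts(228,426),144);print('side hole',h, (Rt.T@(h-st['eef_pos'])).round(2))
t=atz(s,ts(221,392),451.6-300.2);print('side tip',t,(Rt.T@(t-st['eef_pos'])).round(2))
delta((603.6,226.4))
```

```text
tip axis [ 3.00200000e+02 -1.79037663e+00 -1.17465530e-01]
hole near [307.6         -1.90396413  -1.2435203 ] L [ 3.07600000e+02 -2.99558482e-01 -1.12866065e+01] R [307.6         -0.32303894   8.76666915]
[[307.6  14.8 -27.2]
 [307.6 -19.   25.1]] [307.6         -2.13167672  -1.03182281]
side hole [606.36937665 227.55176774 144.        ] [307.6   -2.94   1.13]
side tip [605.23734269 229.18552117 151.4       ] [300.2   -1.39   2.37]
clk 18.45 tcp [603.  227.2 451.6] G [603.1 227.3 292.6] toolx [ 6.e-04  2.e-04 -1.e+00] jawang 73.22 tool d [ 0.  -0.7 -0.7] F [ 0.2  0.  -0.4] w 0.263
```

Wrist and side agree on tz ≈ −1.1 and a small −ty. Correcting and looking again.

Request:
{"method": "drive_tool", "body": {
  "rows": [
    [[0,0,-0.0005,-0.0011,0],[0,0,0,0,0],[0,0,0,0,0],[0,0,0,0,0],[0,0,0,0,0]]
  ]
}}

```text
clock: 18.95
eef_pos: [603.1, 226.0, 451.2]
tool_rot: [0.568, -0.422, 0.568, 0.422]
wrist_force: [-0.6, -0.5, -1.0]
grip_width: 0.257
```

Run:
```python
from wt import *
grab('wrist','w15');grab('side','s15');delta((603.6,226.4))
crop('w15',285,165,65,60,12,'w15e');crop('s15',295,85,45,50,12,'s15e')
```

```text
clk 19.05 tcp [603.1 226.1 451.2] G [603.1 226.1 292.2] toolx [-1.e-04  0.e+00 -1.e+00] jawang 73.23 tool d [-0.  -0.4  0.5] F [-0.3  0.  -0.1] w 0.261
```

View pics/w15e.png

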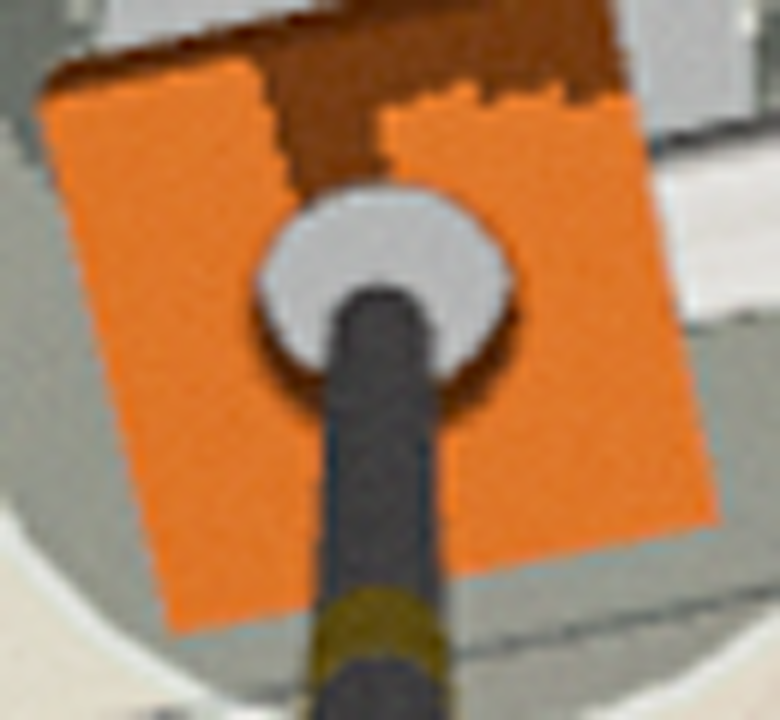

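View pics/s15e.png

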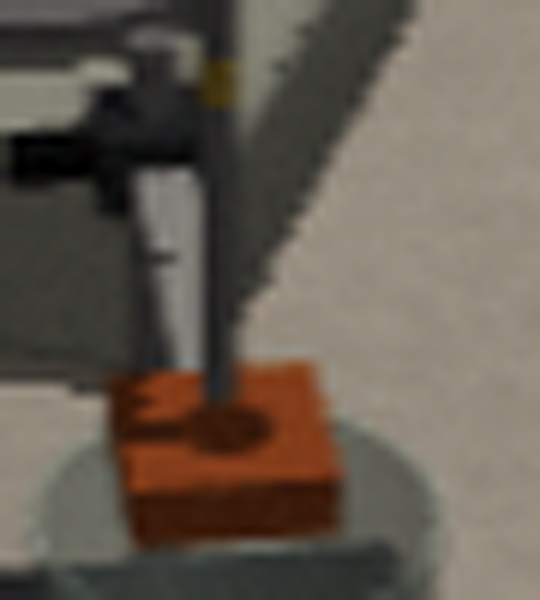

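Now hole centre col 387 vs rod 381 (wrist); side still shows rod ~1 mm short in x. Small correction, then lower the tip to just inside and check the gaps.

Request:
{"method": "drive_tool", "body": {
  "rows": [
    [[0,0,-0.0006,0.0004,0],[0,0,0,0,0],[0,0.004,0,0,0],[0,0.006,0,0,0],[0,0.005,0,0,0],[0,0,0,0,0],[0,0,0,0,0],[0,0,0,0,0],[0,0,0,0,0]]
  ]
}}

```text
clock: 19.95
eef_pos: [603.9, 226.3, 436.5]
tool_rot: [0.568, -0.422, 0.567, 0.422]
wrist_force: [0.4, 0.3, -1.1]
grip_width: 0.256
```

Run:
```python
from wt import *
grab('wrist','w16');grab('side','s16');delta((603.6,226.4))
crop('w16',285,165,65,60,12,'w16e');crop('s16',295,85,45,50,12,'s16e')
```

```text
clk 20.05 tcp [603.8 226.3 436.5] G [603.9 226.3 277.5] toolx [ 4.e-04  2.e-04 -1.e+00] jawang 73.23 tool d [-0.   0.3 -0. ] F [ 0.3 -0.1 -0.4] w 0.259
```

View pics/w16e.png

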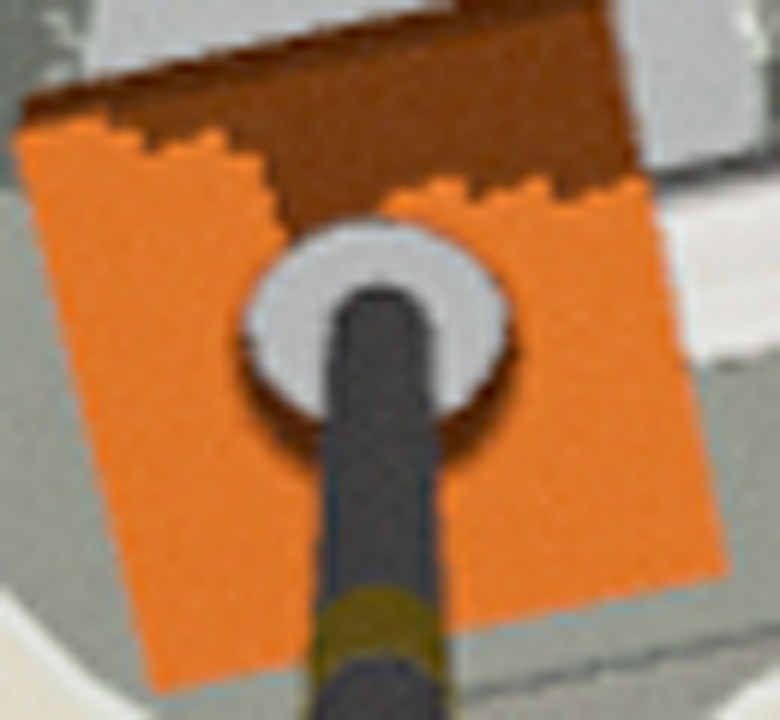

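View pics/s16e.png

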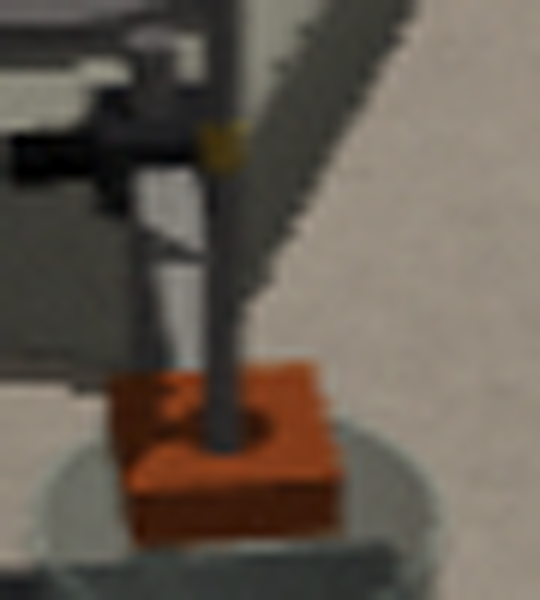

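Run:
```python
from wt import *
tw=lambda a,b:((a+.5)/12-.5+285,(b+.5)/12-.5+165)
tx=436.5-144
print('tip axis',intool('w16',tw(381,283),300.2)-[0,4,0],'band',intool('w16',tw(379,625),225.2)-[0,4,0])
print('hole near', intool('w16',tw(375,217),tx)-[0,10,0],'L',intool('w16',tw(239,330),tx),'R',intool('w16',tw(520,330),tx))
P=[intool('w16',tw(*p),tx) for p in [(13,135),(728,575),(158,693)]];print(np.round(P,1),np.mean(P[:2],0))
```

```text
tip axis [ 3.00200000e+02 -1.79274792e+00 -1.89111163e-01] band [225.2         -1.65387393  -0.3741341 ]
hole near [292.5         -0.82168816  -0.62272555] L [292.5          0.73200964 -10.52533165] R [292.5          0.70707908   9.9115335 ]
[[292.5  15.3 -26.6]
 [292.5 -18.2  25.5]
 [292.5 -27.4 -16.9]] [292.5         -1.45142093  -0.52750735]
```

Wrist says the rod is within ~0.5 mm (side view says ~1 mm the other way), well inside the 6 mm clearance. Lowering to a little above final depth.

Request:
{"method": "drive_tool", "body": {
  "rows": [
    [[0,0.008,0,-0.0003,0],[0,0.01,0,0,0],[0,0.012,0,0,0],[0,0.012,0,0,0],[0,0.01,0,0,0],[0,0.008,0,0,0],[0,0.005,0,0,0],[0,0,0,0,0],[0,0,0,0,0],[0,0,0,0,0],[0,0,0,0,0]]
  ]
}}

```text
clock: 21.15
eef_pos: [603.9, 226.0, 371.8]
tool_rot: [0.568, -0.422, 0.567, 0.422]
wrist_force: [-0.3, 0.2, -0.3]
grip_width: 0.255
```

Run:
```python
from wt import *
grab('wrist','w17');grab('side','s17');grab('top','t17');delta((603.6,226.4))
crop('w17',270,175,95,75,8,'w17e');crop('s17',290,85,50,50,12,'s17e');crop('t17',130,130,70,60,10,'t17e')
```

```text
clk 21.3 tcp [603.8 226.  371.6] G [603.9 226.  212.6] toolx [ 6.e-04  2.e-04 -1.e+00] jawang 73.22 tool d [-0.   0.4  0.3] F [-0.9 -0.7 -0.5] w 0.257
```

View pics/w17e.png

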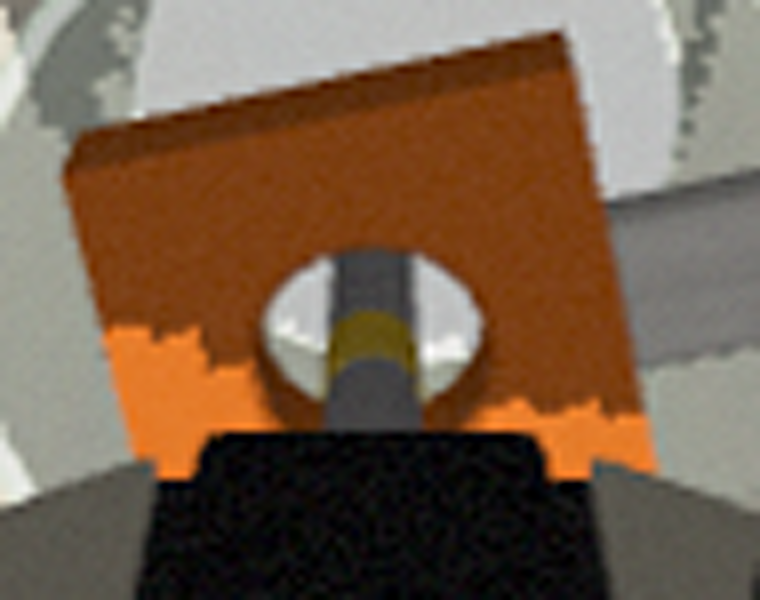

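View pics/s17e.png

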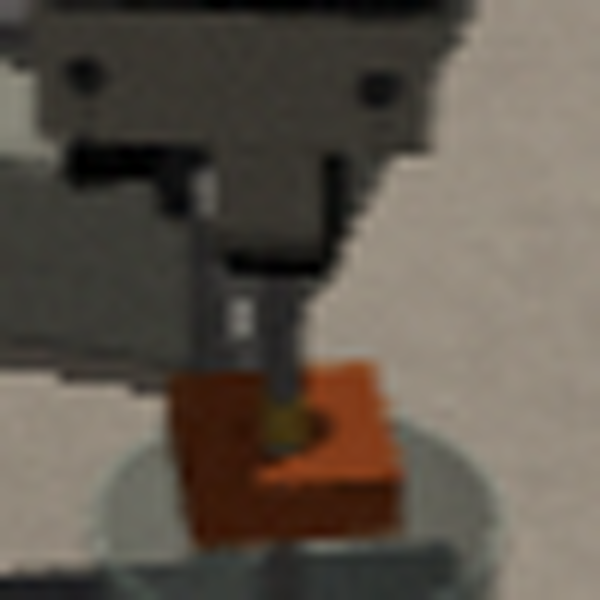

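View pics/t17e.png

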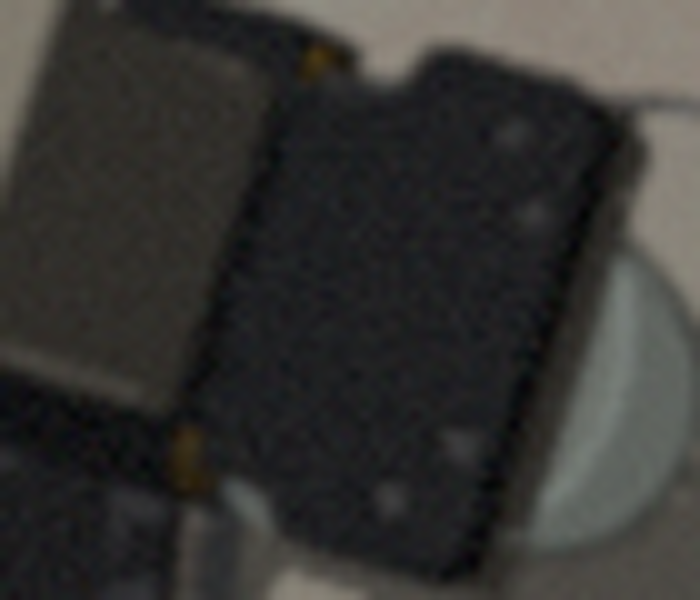

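Run:
```python
from wt import *
tw=lambda a,b:((a+.5)/8-.5+270,(b+.5)/8-.5+175)
tx=371.6-144
for dz in(-2,0,2):
  print(dz,'band lo',intool('w17',tw(371,311),230.2+dz)-[0,4,0],'band hi',intool('w17',tw(371,360),220.2+dz)-[0,4,0])
print('hole near', intool('w17',tw(371,247),tx)-[0,10,0],'L',intool('w17',tw(253,335),tx),'R',intool('w17',tw(490,335),tx))
print([intool('w17',tw(*p),tx).round(1) for p in [(65,178),(570,70)]])
print('handle edge',intool('w17',tw(372,434),185.2)-[0,12,0])
# side: mark vs predicted
s=load('s17');ts=lambda a,b:((a+.5)/12-.5+290,(b+.5)/12-.5+85)
st=robot.read_state();Rt=rot(st['tool_rot'])
a=st['eef_pos']+Rt@[0,-1.7,-.3]
for z in(184,149,144,139): 
    p=proj(s,[a[0],a[1],z-0]);print(z,((p-[290,85]+.5)*12-.5).round(0))
print('hole side',atz(s,ts(287,428),144), 'axis',a)
```

```text
-2 band lo [228.2         -0.64888972  -0.34526446] band hi [218.2         -1.35411561  -0.34799008]
0 band lo [230.2         -1.35290847  -0.34571054] band hi [220.2         -2.10081834  -0.34848622]
2 band lo [232.2         -2.05692721  -0.34615661] band hi [222.2         -2.84752106  -0.34898236]
hole near [227.6         -0.73235432  -0.33843872] L [227.6          1.41372039 -10.384065  ] R [227.6          1.38784546   9.77460238]
[array([227.6,  15.4, -25.9]), array([227.6,  24.6,  16.1])]
handle edge [185.2         -2.42833684  -0.27767296]
184 [285. 265.]
149 [285. 412.]
144 [285. 433.]
139 [285. 453.]
hole side [606.01220011 226.849      144.        ] axis [605.32737501 225.18703785 371.58249082]
```

Rod is centred laterally (wrist gaps 77 vs 75 px; side within 0.4 mm; wrist fore-aft ~0.5 mm). Handle edge in the gripper has not shifted since the lift, so no slip. Final 2.4 mm down.

Request:
{"method": "drive_tool", "body": {
  "rows": [
    [[0,0.001,0.0003,0,0],[0,0.001,0,0,0],[0,0.0004,0,0,0],[0,0,0,0,0],[0,0,0,0,0],[0,0,0,0,0],[0,0,0,0,0],[0,0,0,0,0],[0,0,0,0,0],[0,0,0,0,0]]
  ]
}}

```text
clock: 22.3
eef_pos: [603.4, 226.0, 368.8]
tool_rot: [0.568, -0.422, 0.568, 0.422]
wrist_force: [-0.2, -0.3, -0.3]
grip_width: 0.259
```

Run:
```python
from wt import *
zs=[]
for i in range(6):
    f=grab('side','s18'); s=robot.read_state();zs.append(s['eef_pos'])
print(np.mean(zs,0),np.std(zs,0))
grab('wrist','w18');grab('top','t18');delta((603.6,226.4))
crop('w18',270,175,95,75,8,'w18e');crop('s18',290,85,50,50,12,'s18e')
```

```text
[603.4223516  226.02440525 368.80687048] [0.00770273 0.0060427  0.01709262]
clk 22.7 tcp [603.4 226.  368.8] G [603.4 226.  209.8] toolx [-1.e-04  0.e+00 -1.e+00] jawang 73.23 tool d [-0.  -0.1  0.4] F [-0.1 -0.4 -2.1] w 0.258
```

View pics/w18e.png

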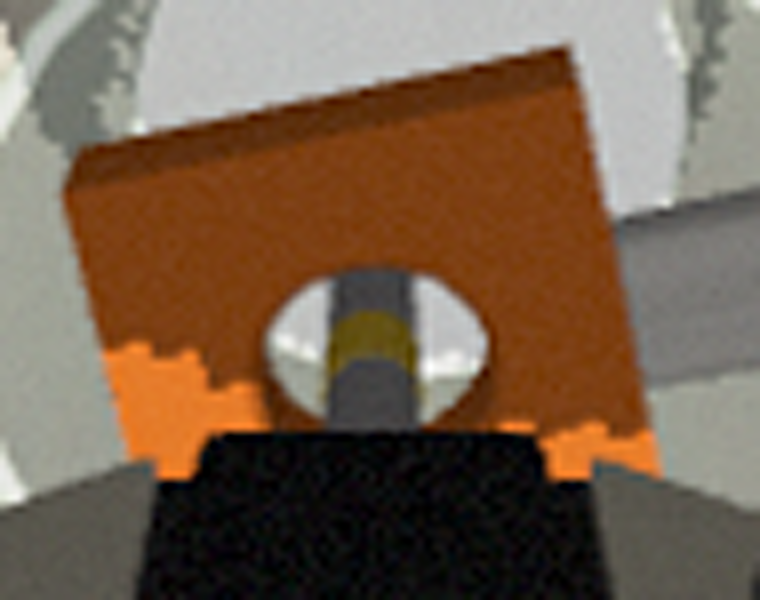

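View pics/s18e.png

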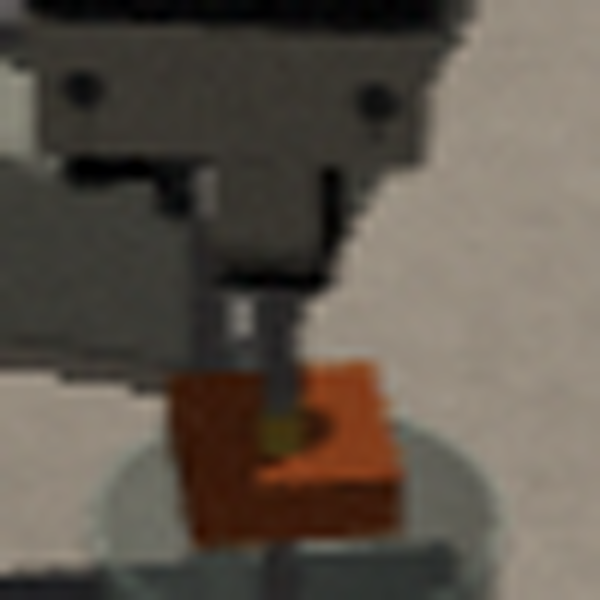

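View pics/s18.png

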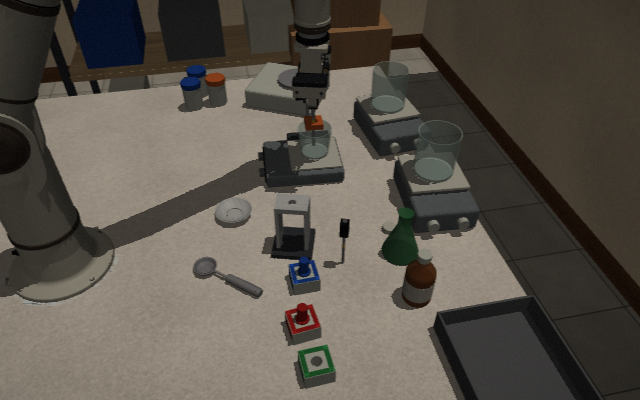

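Run:
```python
from wt import *
tw=lambda a,b:((a+.5)/8-.5+270,(b+.5)/8-.5+175)
tx=368.8-144
print('band',intool('w18',tw(371,311),230.2)-[0,4,0],intool('w18',tw(371,360),220.2)-[0,4,0])
print('hole near', intool('w18',tw(372,267),tx)-[0,10,0],'L',intool('w18',tw(257,350),tx),'R',intool('w18',tw(492,350),tx))
P=[intool('w18',tw(*p),tx) for p in [(65,190),(572,85)]];d=P[1]-P[0];L=np.linalg.norm(d);n=np.array([0,-d[2],d[1]])/L
print(L,(P[0]+P[1])/2+22*n)
# hole height check: what tx makes width 20 / plate 44
for n in('w18','s18'):pass
```

```text
band [230.2         -1.10882091  -0.51855226] [220.2         -1.85500195  -0.51845079]
hole near [224.8         -1.33704071  -0.42769021] L [224.8          1.3353624  -10.09048833] R [224.8          1.31073031   9.63879437]
42.53375689973961 [224.8         -1.69932506  -0.32966104]
```

Rod (−1.5,−0.5) and hole (−1.5,−0.3) coincide. Kinematics puts the mark ~0.4 mm low, so I'll raise 0.3 mm and settle.

Request:
{"method": "drive_tool", "body": {
  "rows": [
    [[0,-0.0003,0,0.0001,0],[0,0,0,0,0],[0,0,0,0,0],[0,0,0,0,0],[0,0,0,0,0],[0,0,0,0,0],[0,0,0,0,0],[0,0,0,0,0]]
  ]
}}

```text
clock: 23.5
eef_pos: [603.5, 226.1, 369.1]
tool_rot: [0.568, -0.422, 0.568, 0.422]
wrist_force: [-0.0, -0.6, -0.2]
grip_width: 0.259
```

Run:
```python
from wt import *
delta((603.6,226.4));s=robot.read_state();print(np.abs(s['joint_velocities']).max(),s['wrist_force'])
grab('wrist','w19');grab('top','t19')
crop('w19',240,170,160,100,5,'w19e')
```

```text
clk 23.5 tcp [603.5 226.1 369.1] G [603.5 226.1 210.1] toolx [-0.  0. -1.] jawang 73.23 tool d [ 0.  -0.1  0.3] F [-0.  -0.6 -0.2] w 0.259
0.0015734132045928883 [-0.04063887 -0.63488844 -0.19919388]
```

View pics/w19e.png

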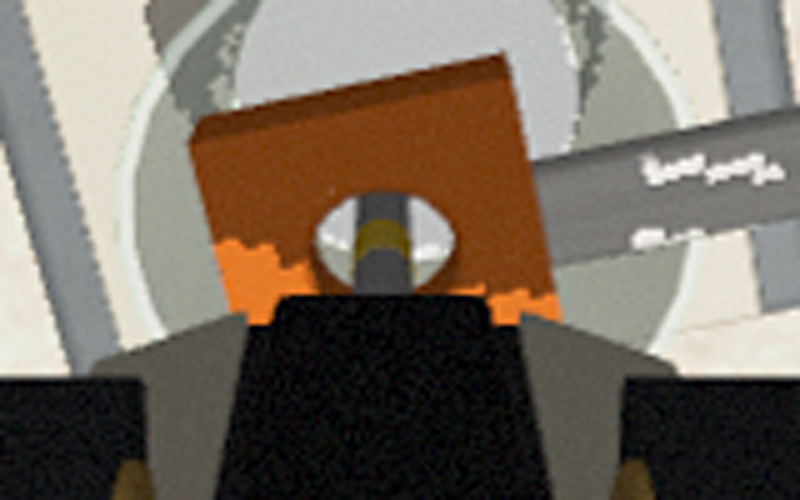

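View pics/t19.png

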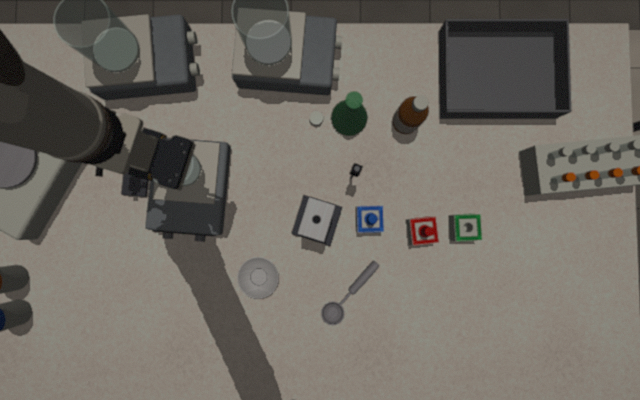

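Rod (≈383) is centred in the hole (≈386) with the band at the mouth. The red stopper stands in the red holder (424,231), the stand is empty, and everything else is unmoved. Handing in.

```bash
python3 -c "
from plant import robot
print(robot.job_done())"
```

```text
the job is handed in; nothing more can be done
None
```

The job is handed in at about 23.6 s of the 61 s allowed; no verdict is reported.

- **Stopper:** I lifted the red stopper straight out of the guide, set it in the red holder and let go. I felt 6.6 N of contact at the expected height. The pictures show it upright with its flange on the top face.
- **Probe:** I took the larger probe by its handle out of the stand and lowered its rod through the guide hole. The wrist force readings between moves showed no contact. It is still held, upright and at rest (joint speeds under 0.002 rad/s).
- **Centring:** The last wrist measurement put the rod within about 0.2 mm of the hole centre, before a final 0.3 mm lift. Before the last two fine moves, the side view disagreed by about 0.4 to 1 mm fore and aft. I split the difference, well inside the 6 mm clearance.
- **Depth:** The middle of the band should be within about 0.5 mm of the guide's top face. I worked this out from arm height readings, which scatter by about 0.3 mm, and the text's heights. The pictures agree only roughly, because the band is small in the side view. The probe had not slipped in the grip.
- **Rest of the bench:** In the last top view nothing else looks moved. The gripper hides part of the beaker there, but the wrist view shows its rim in place.

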